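# Gauge and sort heat sinks at the solder bench

### The arm

A 6-joint arm with a two-finger parallel gripper is mounted at the origin on the work surface. World frame = base frame: x ahead of the robot, y to its left, z up, the work surface at z = 0. Lengths are in m, angles in rad, forces in N, time in s.
With the tool pointing down it reaches from about 0.35 to 0.725 m from the base axis. Payload 6 kg.
Tool frame: the origin (TCP) lies at the very end of the fingers, on their centre line; the grasp point (between the pads) lies 19 mm behind it; z points along the fingers, y is the line along which they close (so a half turn about z gives the same grasp; the last joint's range is limited). The gripper opens to 85 mm and grips with 20 to 120 N. Pads are 22 mm wide; open, the fingers measure 114 mm over their backs; the gripper's body (76 mm by 85 mm) begins 54 mm behind the grasp point. The pads swing forward as they close: fully open they stand 13 mm farther back than shut.
Start: joints at [1.483, 0.04, 0.085, 0, -1.615, -0.334], TCP at [0.246, 0.547, 0.193] pointing down, gripper open.
Joint ranges: [-2.56, 2.56], [-1.29, 2.01], [-1.08, 1.49], [-3.29, 1.98], [-2.81, -0.18], [-2.99, 2.99]. Speed limits (rad/s): [2.57, 2.57, 3.01, 3.14, 3.14, 3.14].

### API

Orientations are given as a unit quaternion [x, y, z, w].
In Python, from station import bot, imaging gives the robot as it stands.
- The arm moves only by the tool play_rows, never from a script. Its argument "rows" is a list of rows, each an object of numbers: "x", "y", "z": the shift along the tool's x, y, z each as a share of 0.03 m, from -1 to 1; "ax", "ay", "az": the turn, a rotation vector about the tool's x, y, z each as a share of 0.1 rad, from -1 to 1; "fingers": the closure, from 0 (fully open) to 1 (shut). A call has 1 to 12 rows; each row shifts and turns the commanded pose from where the row before left it, along the tool's axes as they then stand; what a row does not reach is not made up. A row lasts 1/8 s, in which the tool goes at most 62.5 mm and 10.7 degrees, less where a joint would pass 70% of its speed; a pose out of reach is approached as far as the arm can. A call with a number of a shift or a turn outside -1 to 1 is refused whole. A call with a gripper value outside its range is refused whole. The fingers move at their own pace and stop on an object; "squeeze" is the grip in N (left out, the last holds). Time passes only in rows, so rows that do not move let the fingers close. It gives the time, the measured TCP pose, the force, the opening and the grip force at its end, in the units of the state.
- bot.sense(): the state, without advancing time (a new reading comes with each control period).
- imaging.capture(name): name is "scene" or "top" or "wrist"; returns a dict with "img" (480x640x3 uint8, red, green, blue), "range_z" (480x640 float32, m along the optical axis (not along the pixel's ray), 0 where there is no reading), "vfov" (degrees; the focal length in pixels is half the picture's height over the tangent of half this angle, whatever the lens; pixels are square), "cx", "cy" (the principal point, pixels), "k1" (the pictures are not rectified: a ray, as slopes to the right and down, at radius r is drawn at 1 + k1 r^2 times it, then the intrinsics apply), "extrinsics" (4x4, takes a point from world to camera coordinates). Camera axes: x right, y down, z forward; pixel columns grow to the right and rows downward; lengths in m; the calibration is good to about 2 mm. A picture is of the moment at which its call begins.
- bot.close_job(): hands the job in; it is judged then, once.
The state is a dict: "time": time; "joint_pos": joint angles; "joint_velocities": joint speeds; "joint_efforts": joint torques, N m; "tool_pos": TCP position; "eef_rot": TCP orientation; "wrist_force": force on the tool from outside, world axes, zero at the start; "ft_torque": the same for the moment, N m; "finger_gap": opening from 0.0 (shut) to 1.0 (fully open); "gripper_force": force on a finger pad.
Only numpy, scipy, OpenCV 4.12 (cv2) and the standard library are available. Lean on these libraries where they do the work, as an engineer would, in place of code of your own. Each camera call takes 0.05 s, during which the arm holds its last target. There are 200 camera calls.

### The job

Lay each heat sink base-down on the narrow rail of the steel gauging plate and gauge them there, one after another in the order of the record sheet (green, blue, gold; one colour may be missing): lower the bridge gauge over the heat sink until both its legs stand on the plate and its sprung foot rests on the fins, and keep it there for about a second to take the reading. Then sort them by height, the tall ones (34 mm) into the white tray and the low ones (26 mm) into the black tray, each flat on the tray's floor, and put the gauge back standing in the middle of its cork pad. Leave the spool and the drinks can where they are.

Things in the scene. Friction and masses are not known exactly. Their poses are not given: they have to be found in the camera images.
- rail_top (a point): Middle of the top of the narrow dark steel rail on the steel gauging plate. The rail runs along this point's x (270 mm long, 30 mm wide in y), its top 24 mm above the plate's flat top and 32 mm above the table; z up. The fixed plate (290 mm in x, 140 in y, 8 thick) is centred under this point; small black marks at x = -85, 0, +85 mm suggest places for three heat sinks.
- tray_white: White plastic tray for the TALL heat sinks, fixed, open on top: outside 120 (x) x 250 (y) x 22 mm high, walls and floor 4 mm; origin at the centre of its underside.
- tray_black: Black plastic tray for the LOW heat sinks, same size: outside 120 (x) x 250 (y) x 22 mm high, walls and floor 4 mm; origin at the centre of its underside.
- pad: Cork pad on which the gauge is parked, fixed, 110 (x) x 150 (y) mm, 4 mm thick; origin at the centre of its underside.
- gauge_grip (a point): Middle of the blue handle of the bridge gauge (loose, 440 g), 110 mm above its leg undersides; z up. Handle 24 mm wide (y) x 40 (x), from 88 to 130 mm above the leg undersides. The aluminium arch is 118 mm wide (y), 48 (x), top at 88 mm, and stands on two legs, each 14 mm thick with a steel shoe 72 mm long (x), 10 high; inner gap 90 mm (y).
- foot_tip (a point): Middle of the underside of the red sprung foot, a disc 28 mm across in the middle of the gauge's arch; 36 mm above the leg undersides when free, it slides up along z.
- foot (a joint): How far the gauge's sprung foot is pushed up, in m: 0 = free, at most 0.030; 0.6 N to start, 60 N/m more. With both legs on the steel plate over a heat sink lying on the rail, the heat sink's height is this value + 0.012 m (reads 0.014 for a low one, 0.022 for a tall one).
- green_a_mid (a point): Centre (half-way up) of a green anodised finned heat sink, loose, 64 mm long (x) x 48 mm wide (y), base down with z up, solid to the touch, about 0.1 to 0.2 kg. Its height is either 26 mm (low) or 34 mm (tall). There is at most one green heat sink; None if this one is absent.
- green_b_mid (a point): Centre (half-way up) of a green anodised finned heat sink, loose, 64 mm long (x) x 48 mm wide (y), base down with z up, solid to the touch, about 0.1 to 0.2 kg. Its height is either 26 mm (low) or 34 mm (tall). There is at most one green heat sink; None if this one is absent.
- blue_a_mid (a point): Centre (half-way up) of a blue anodised finned heat sink, loose, 64 mm long (x) x 48 mm wide (y), base down with z up, solid to the touch, about 0.1 to 0.2 kg. Its height is either 26 mm (low) or 34 mm (tall). There is at most one blue heat sink; None if this one is absent.
- blue_b_mid (a point): Centre (half-way up) of a blue anodised finned heat sink, loose, 64 mm long (x) x 48 mm wide (y), base down with z up, solid to the touch, about 0.1 to 0.2 kg. Its height is either 26 mm (low) or 34 mm (tall). There is at most one blue heat sink; None if this one is absent.
- gold_a_mid (a point): Centre (half-way up) of a gold anodised finned heat sink, loose, 64 mm long (x) x 48 mm wide (y), base down with z up, solid to the touch, about 0.1 to 0.2 kg. Its height is either 26 mm (low) or 34 mm (tall). There is at most one gold heat sink; None if this one is absent.
- gold_b_mid (a point): Centre (half-way up) of a gold anodised finned heat sink, loose, 64 mm long (x) x 48 mm wide (y), base down with z up, solid to the touch, about 0.1 to 0.2 kg. Its height is either 26 mm (low) or 34 mm (tall). There is at most one gold heat sink; None if this one is absent.
- spool: A green solder spool (64 mm across, 42 mm high); a bystander to be left alone. Origin at its underside.
- can: A red drinks can (66 mm across, 115 mm high); a bystander to be left alone. Origin at its underside.
Not all that is in view belongs to the job. What is shaped like the part that bears green_b_mid but pink or red is not meant.

How it is judged:
On the way, in this order (a step that is already met when the one before it is completed fails the run):
1. the green heat sink lies flat on the rail and is gauged there: both legs of the gauge down on the plate, foot on the heat sink (z of green_a_mid in the frame of rail_top between 0.009 and 0.017 m and y of green_a_mid in the frame of rail_top between -0.018 and 0.018 m and angle between green_a_mid's own z axis and vertical below 0.08 rad and contact force between foot and green_a above 0.3 N and z of gauge_grip in the frame of green_a_mid between 0.0695 and 0.0765 m and angle between the z axis of gauge_grip and the z axis of green_a_mid, either way round below 0.08 rad), for 0.3 s.
2. the green heat sink lies flat on the rail and is gauged there: both legs of the gauge down on the plate, foot on the heat sink (z of green_b_mid in the frame of rail_top between 0.013 and 0.021 m and y of green_b_mid in the frame of rail_top between -0.018 and 0.018 m and angle between green_b_mid's own z axis and vertical below 0.08 rad and contact force between foot and green_b above 0.3 N and z of gauge_grip in the frame of green_b_mid between 0.0655 and 0.0725 m and angle between the z axis of gauge_grip and the z axis of green_b_mid, either way round below 0.08 rad), for 0.3 s.
3. the blue heat sink lies flat on the rail and is gauged there: both legs of the gauge down on the plate, foot on the heat sink (z of blue_a_mid in the frame of rail_top between 0.009 and 0.017 m and y of blue_a_mid in the frame of rail_top between -0.018 and 0.018 m and angle between blue_a_mid's own z axis and vertical below 0.08 rad and contact force between foot and blue_a above 0.3 N and z of gauge_grip in the frame of blue_a_mid between 0.0695 and 0.0765 m and angle between the z axis of gauge_grip and the z axis of blue_a_mid, either way round below 0.08 rad), for 0.3 s.
4. the blue heat sink lies flat on the rail and is gauged there: both legs of the gauge down on the plate, foot on the heat sink (z of blue_b_mid in the frame of rail_top between 0.013 and 0.021 m and y of blue_b_mid in the frame of rail_top between -0.018 and 0.018 m and angle between blue_b_mid's own z axis and vertical below 0.08 rad and contact force between foot and blue_b above 0.3 N and z of gauge_grip in the frame of blue_b_mid between 0.0655 and 0.0725 m and angle between the z axis of gauge_grip and the z axis of blue_b_mid, either way round below 0.08 rad), for 0.3 s.
5. the gold heat sink lies flat on the rail and is gauged there: both legs of the gauge down on the plate, foot on the heat sink (z of gold_a_mid in the frame of rail_top between 0.009 and 0.017 m and y of gold_a_mid in the frame of rail_top between -0.018 and 0.018 m and angle between gold_a_mid's own z axis and vertical below 0.08 rad and contact force between foot and gold_a above 0.3 N and z of gauge_grip in the frame of gold_a_mid between 0.0695 and 0.0765 m and angle between the z axis of gauge_grip and the z axis of gold_a_mid, either way round below 0.08 rad), for 0.3 s.
6. the gold heat sink lies flat on the rail and is gauged there: both legs of the gauge down on the plate, foot on the heat sink (z of gold_b_mid in the frame of rail_top between 0.013 and 0.021 m and y of gold_b_mid in the frame of rail_top between -0.018 and 0.018 m and angle between gold_b_mid's own z axis and vertical below 0.08 rad and contact force between foot and gold_b above 0.3 N and z of gauge_grip in the frame of gold_b_mid between 0.0655 and 0.0725 m and angle between the z axis of gauge_grip and the z axis of gold_b_mid, either way round below 0.08 rad), for 0.3 s.
At the end, for the whole second after the job is handed in: every heat sink present was gauged on the rail in the order green, blue, gold and now lies flat (within 0.1 rad) on the floor of the right tray (tall: white, low: black), at rest; the gauge stands upright on the cork pad, its middle within 30 mm of the pad's middle, foot free (x of green_a_mid in the frame of tray_black between -0.056 and 0.056 m and y of green_a_mid in the frame of tray_black between -0.121 and 0.121 m and z of green_a_mid in the frame of tray_black between 0.013 and 0.021 m and angle between each of green_a_mid, green_b_mid, blue_a_mid, blue_b_mid, gold_a_mid, gold_b_mid's own z axis and vertical below 0.1 rad and linear speed of each of green_a, green_b, blue_a, blue_b, gold_a, gold_b below 0.02 m/s and x of green_b_mid in the frame of tray_white between -0.056 and 0.056 m and y of green_b_mid in the frame of tray_white between -0.121 and 0.121 m and z of green_b_mid in the frame of tray_white between 0.017 and 0.025 m and x of blue_a_mid in the frame of tray_black between -0.056 and 0.056 m and y of blue_a_mid in the frame of tray_black between -0.121 and 0.121 m and z of blue_a_mid in the frame of tray_black between 0.013 and 0.021 m and x of blue_b_mid in the frame of tray_white between -0.056 and 0.056 m and y of blue_b_mid in the frame of tray_white between -0.121 and 0.121 m and z of blue_b_mid in the frame of tray_white between 0.017 and 0.025 m and x of gold_a_mid in the frame of tray_black between -0.056 and 0.056 m and y of gold_a_mid in the frame of tray_black between -0.121 and 0.121 m and z of gold_a_mid in the frame of tray_black between 0.013 and 0.021 m and x of gold_b_mid in the frame of tray_white between -0.056 and 0.056 m and y of gold_b_mid in the frame of tray_white between -0.121 and 0.121 m and z of gold_b_mid in the frame of tray_white between 0.017 and 0.025 m and horizontal distance between gauge_grip and pad below 0.03 m and angle between gauge_grip's own z axis and vertical below 0.08 rad and value of joint foot below 0.003 m and z of gauge_grip in the frame of pad between 0.109 and 0.119 m); the robot touches nothing.
It fails at once if the spool is moved more than 3 cm (distance of spool from where it was at the start of the episode above 0.03 m).
It fails at once if the can is moved more than 3 cm (distance of can from where it was at the start of the episode above 0.03 m).
Of green_a, green_b only 1 to 1 are there at a start; the rules pass over those that are not, and their reading is None.
Of blue_a, blue_b only 1 to 1 are there at a start; the rules pass over those that are not, and their reading is None.
Of gold_a, gold_b only 1 to 1 are there at a start; the rules pass over those that are not, and their reading is None.
Of green_a, green_b, blue_a, blue_b, gold_a, gold_b only 5 to 6 are there at a start; the rules pass over those that are not, and their reading is None.
At some moment in a run one of gauge may be knocked a few centimetres aside while the robot is not near it.
Once in a run the grip may slacken for a moment while it holds something.
It also fails if it takes over 210 s, if anything falls off the work surface, if the arm or the gripper's body presses on something with over 40 N, if the wrist force passes 120 N, or if a joint passes its speed limit or range.

## Working session

There is one attempt and no reset: what is moved stays moved. The work goes in short steps, Python scripts to look and compute and a tool call to move; the robot and the scene stay as the last step left them, time stands still between calls to the robot, and variables do not carry over. Pictures are saved under pics/ and viewed, at most 14 in all, crops included, and the job is handed in when it is done.

Besides the shell and the picture viewer there is one more tool, called after ">>>" as a command line: name --argument value ..., lists and objects as JSON in quotes. play_rows: Moves the arm, as the interface text tells. Shift numbers are shares of 0.03 m and turn numbers shares of 0.1 rad, none past 1 either way. Its arguments: {"type":"object","properties":{"rows":{"type":"array"},"squeeze":{"type":"number"}},"required":["rows"]}

```bash
ls; mkdir -p pics; cat > h.py <<'E'
import numpy as np, cv2
from station import bot, imaging
def cap(n):
    return imaging.capture(n)
def K(c):
    f=240/np.tan(np.radians(c['vfov'])/2); return f,c['cx'],c['cy']
def cloud(c):
    f,cx,cy=K(c); v,u=np.mgrid[0:480,0:640].astype(float)
    x=(u-cx)/f; y=(v-cy)/f; a,b=x.copy(),y.copy()
    for _ in range(20):
        s=1+c['k1']*(a*a+b*b); a,b=x/s,y/s
    z=c['range_z'].astype(float); P=np.stack([a*z,b*z,z,np.ones_like(z)],-1)
    W=P@np.linalg.inv(c['extrinsics']).T; W=W[...,:3]; W[z<=0]=np.nan
    return W
def save(c,p,crop=None,sc=1):
    im=c['img'][...,::-1]
    if crop: x0,y0,x1,y1=crop; im=im[y0:y1,x0:x1]
    cv2.imwrite(p,cv2.resize(im,None,fx=sc,fy=sc,interpolation=cv2.INTER_CUBIC))
E
python3 - <<'E'
from h import *
import pickle
print(bot.sense())
for n in('scene','top'):
    c=cap(n); save(c,f'pics/{n}0.png'); pickle.dump(c,open(n+'.pkl','wb')); print(n,c['vfov'],c['cx'],c['cy'],c['k1'],c['extrinsics'].round(3).tolist())
E
```

```text
pics
{'time': 0.0, 'joint_pos': array([ 1.48269549e+00,  4.08338497e-02,  8.37897345e-02, -4.61870662e-04,
       -1.61550023e+00, -3.33684896e-01]), 'joint_velocities': array([ 0.00035208, -0.0003605 ,  0.00106662,  0.00126889, -0.00108753,
        0.00092356]), 'joint_efforts': array([ 8.89486842e-05, -3.68201745e+01,  3.47403216e+01,  6.93190813e+00,
       -5.50788041e-03, -1.67458018e-05]), 'tool_pos': array([0.24540991, 0.54707679, 0.19245519]), 'eef_rot': array([ 9.77846117e-01, -2.09323087e-01, -1.21924796e-04,  8.95684799e-04]), 'wrist_force': array([-0.41549365,  0.03436513,  0.73010398]), 'ft_torque': array([ 0.01154274, -0.04884568, -0.00317083]), 'gripper_force': 0.0, 'finger_gap': 0.9982876062169267}
scene 42.64562787537912 317.0986606698065 239.461703524335 0.05018255251458429 [[-0.892, 0.452, 0.016, 0.459], [0.307, 0.63, -0.714, -0.107], [-0.333, -0.631, -0.7, 1.352], [0.0, 0.0, 0.0, 1.0]]
top 55.84177678212686 319.8451543226959 242.62739625264032 -0.08614351851325523 [[0.001, -1.0, 0.003, 0.037], [-0.979, -0.001, -0.204, 0.535], [0.204, -0.003, -0.979, 0.753], [0.0, 0.0, 0.0, 1.0]]
```

View pics/scene0.png

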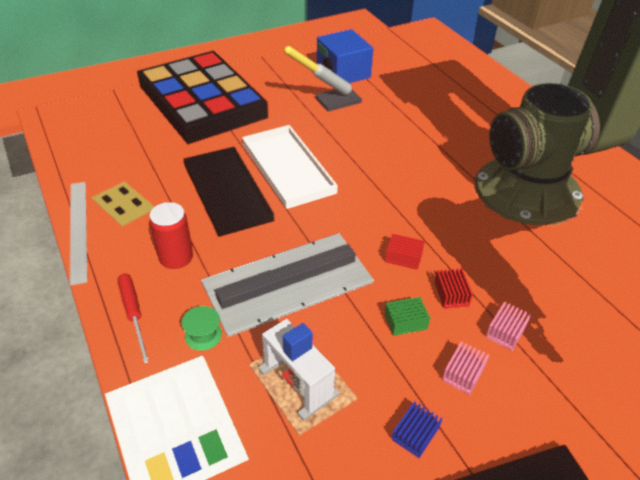

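View pics/top0.png

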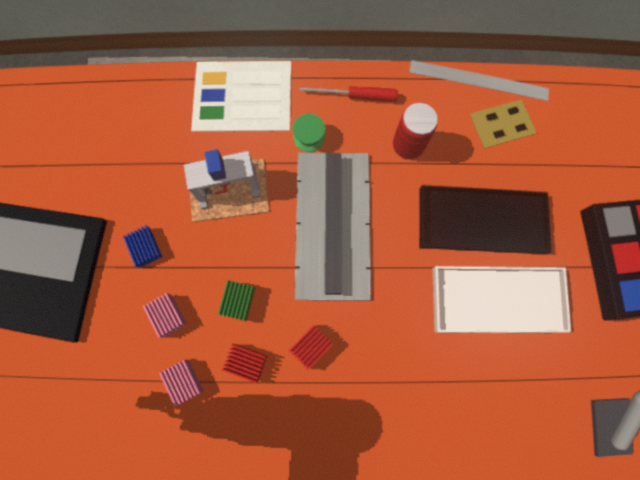

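```bash
cat > m.py <<'E'
from h import *
import pickle,sys
c=pickle.load(open('top.pkl','rb')); W=cloud(c); hsv=cv2.cvtColor(c['img'],cv2.COLOR_RGB2HSV)
s=pickle.load(open('scene.pkl','rb')); S=cloud(s)
def rep(n,box,lo,hi,W=W,ev=True):
    x0,y0,x1,y1=box; P=W[y0:y1,x0:x1].reshape(-1,3); P=P[(P[:,2]>lo)&(P[:,2]<hi)]
    r=cv2.minAreaRect((P[:,:2]*1000).astype(np.float32))
    print(n,len(P),'c',np.round(r[0],1),'size',np.round(r[1],1),'ang',round(r[2],1),'z pct',np.percentile(P[:,2]*1000,[5,50,95,99]).round(1))
rep('green',(210,270,265,330),.013,.06)
rep('blue',(115,215,170,275),.013,.06)
rep('pink',(140,285,190,340),.013,.06)
rep('red',(220,335,270,390),.013,.06)
rep('red2',(285,315,340,375),.013,.06)
rep('rail',(292,145,378,305),.022,.06)
rep('plate',(292,145,378,305),.004,.06)
rep('white',(425,255,580,340),.012,.06)
rep('black',(410,175,560,260),.012,.06)
rep('handle',(180,130,290,225),.105,.2)
rep('arch',(180,130,290,225),.07,.2)
rep('pad',(180,150,290,225),.002,.01)
rep('can',(380,90,445,170),.09,.2)
rep('spool',(285,105,335,155),.03,.2)
for n,b in dict(green=(385,290,435,340),blue=(388,398,448,458)).items(): rep('S '+n,b,.013,.06,S)
for u,v in((320,20),(400,350),(60,380),(500,300),(500,220)): print(u,v,W[v,u].round(4))
E
python3 m.py; python3 - <<'E'
from h import *
c=cap('wrist'); save(c,'pics/w0.png')
import pickle
a=pickle.load(open('top.pkl','rb'));b=pickle.load(open('scene.pkl','rb'))
def cr(c,x0,y0,x1,y1): return cv2.resize(c['img'][y0:y1,x0:x1,::-1],(400,300),interpolation=cv2.INTER_CUBIC)
cv2.imwrite('pics/crop0.png',np.vstack([np.hstack([cr(a,110,210,270,330),cr(a,200,260,360,380)]),np.hstack([cr(b,370,220,530,340),cr(b,370,340,530,460)])]))
E
```

```text
green 972 c [434.2 188.7] size [49.2 64.3] ang 76.6 z pct [15.4 31.4 35.9 37.1]
blue 836 c [536.3 374. ] size [67.6 49.5] ang 24.9 z pct [14.1 23.9 28.1 29.1]
pink 1071 c [407.3 320.3] size [66. 50.] ang 31.4 z pct [17.7 31.  35.9 37.2]
red 805 c [323.9 171.1] size [64.8 49.8] ang 70.6 z pct [16.4 33.1 36.4 37.1]
red2 485 c [351.8  54.2] size [47.2 62. ] ang 45.0 z pct [28.3 34.2 36.5 37.3]
rail 2248 c [582.5  13.9] size [ 28.8 271.3] ang 89.5 z pct [29.8 32.3 34.6 35.6]
plate 10848 c [587.7   7.2] size [314.8 166.7] ang 0.8 z pct [ 6.   8.7 33.2 34.6]
white 1195 c [ 436.2 -300.1] size [252.6 121.1] ang 89.1 z pct [13.4 21.8 24.6 25.4]
black 1337 c [ 590.  -280.1] size [251.7 121.8] ang 87.2 z pct [13.4 21.3 24.4 25.4]
handle 456 c [658.1 218. ] size [41.2 24.6] ang 13.5 z pct [110.  133.  135.7 136.6]
arch 1999 c [658.5 217.6] size [ 50.6 119.4] ang 12.4 z pct [ 83.5  92.3 134.3 135.8]
pad 2459 c [658.5 207.2] size [222.4 153.5] ang 89.8 z pct [2.2 4.  6.6 7.7]
can 1102 c [ 746.3 -139.8] size [61.6 63.1] ang 27.6 z pct [ 96.  114.6 117.1 118. ]
spool 808 c [748.2  54.8] size [96.1 62.9] ang 20.2 z pct [39.1 41.8 44.4 45.5]
S green 1135 c [436.7 189.7] size [53.1 66.1] ang 77.9 z pct [16.5 31.9 36.  37.4]
S blue 1029 c [538.1 374. ] size [68.2 48.3] ang 26.5 z pct [14.3 24.8 28.4 29.4]
320 20 [ 1.5259  0.0351 -0.6092]
400 350 [ 0.3453 -0.11    0.0004]
60 380 [ 0.2844  0.5207 -0.0009]
500 300 [ 0.4352 -0.3008  0.0067]
500 220 [ 0.5901 -0.3132  0.0066]
```

View pics/crop0.png

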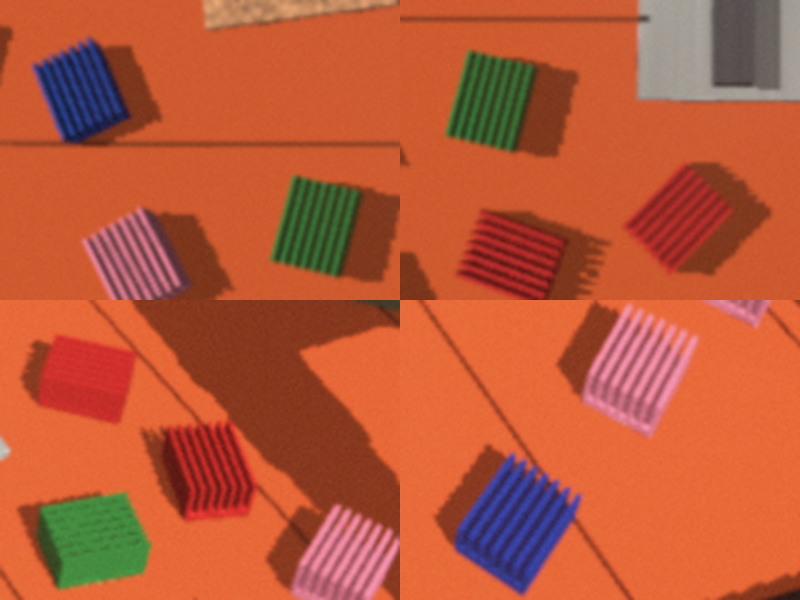

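View pics/w0.png

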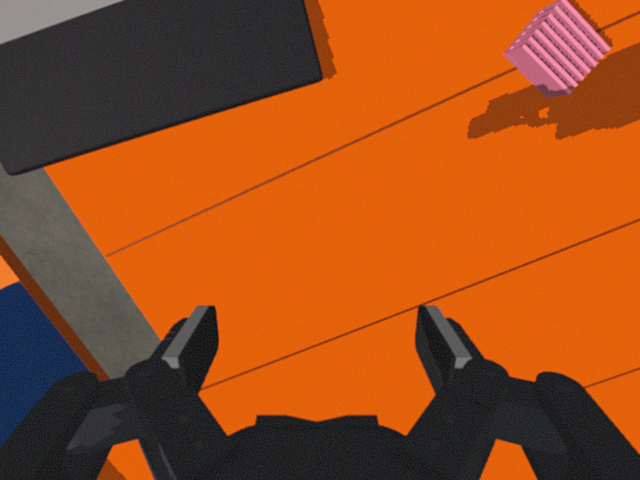

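```bash
cat >> h.py <<'E'
from scipy.spatial.transform import Rotation as R
def to(x,y,z,yaw):
    s=bot.sense(); r=R.from_quat(s['eef_rot']); X=r.as_matrix()[:,0]; y0=np.degrees(np.arctan2(X[1],X[0]))
    d=(yaw-y0+180)%360-180
    g=R.from_euler('z',yaw,degrees=True)*R.from_euler('x',180,degrees=True)
    rv=(r.inv()*g).as_rotvec()
    p=g.inv().apply(np.array([x,y,z])-s['tool_pos'])
    print('t',round(s['time'],2),'tcp',s['tool_pos'].round(4),'yaw',y0.round(1),'gap',round(s['finger_gap'],3),'F',s['wrist_force'].round(1),'grip',round(s['gripper_force'],1),'j6',s['joint_pos'][5].round(2))
    print('turn shares',(rv/.1).round(2),' then shift shares',(p/.03).round(2))
E
cat > m2.py <<'E'
exec(open('m.py').read().split("rep('green'")[0])
for nm,C,X in(('top',c,W),('scene',s,S)):
    h=cv2.cvtColor(C['img'],cv2.COLOR_RGB2HSV)
    m=(X[...,2]>.0285)&(X[...,2]<.038)&(abs(X[...,0]-.58)<.15)&(abs(X[...,1])<.06)
    P=X[m]; print(nm,'rail',np.percentile(P[:,0],[1,99]).round(4),np.percentile(P[:,1],[2,50,98]).round(4))
    m=(abs(X[...,2]-.008)<.008)&(abs(X[...,0]-.58)<.18)&(abs(X[...,1])<.12)&(h[...,1]<90)&(h[...,2]>60)
    P=X[m]; r=cv2.minAreaRect((P[:,:2]*1000).astype(np.float32)); print('plate',np.percentile(P[:,0],[1,99]).round(4),np.percentile(P[:,1],[1,99]).round(4),r)
    m=(abs(X[...,2]-.004)<.009)&(abs(X[...,0]-.65)<.1)&(abs(X[...,1]-.21)<.11)&(h[...,1]<170)&(h[...,2]>90)
    P=X[m];r=cv2.minAreaRect((P[:,:2]*1000).astype(np.float32)); print('pad',len(P),np.percentile(P[:,0],[1,99]).round(4),np.percentile(P[:,1],[1,99]).round(4),r)
to(.4355,.189,.10,-13.4)
E
python3 m2.py
```

```text
top rail [0.4487 0.7144] [-0.0008  0.0133  0.0276]
plate [0.4399 0.7232] [-0.0563  0.0815] ((582.632080078125, 11.903778076171875), (141.5111541748047, 290.26959228515625), 89.56810760498047)
pad 2587 [0.5915 0.7334] [0.1391 0.305 ] ((669.7642822265625, 218.205322265625), (148.0574493408203, 176.12266540527344), 7.445540428161621)
scene rail [0.4511 0.7169] [-0.0019  0.015   0.0295]
plate [0.4424 0.7269] [-0.0561  0.0842] ((583.6083984375, 23.732410430908203), (293.6697692871094, 171.69500732421875), 0.36490392684936523)
pad 2940 [0.5918 0.7143] [0.116  0.2963] ((650.1799926757812, 197.42929077148438), (127.18389129638672, 197.55120849609375), 4.684670448303223)
t 0.15 tcp [0.2455 0.5472 0.1927] yaw -24.2 gap 1.0 F [0.3 0.3 0.4] grip 0.0 j6 -0.33
turn shares [ 0.01 -0.   -1.88]  then shift shares [ 8.93 10.15  3.09]
```

>>> play_rows --rows '[{"az": -0.94},{"az": -0.94,"x": 0.6},{"x": 0.93,"y": 0.92},{"x": 0.93,"y": 0.92},{"x": 0.93,"y": 0.92},{"x": 0.93,"y": 0.92},{"x": 0.93,"y": 0.92},{"x": 0.93,"y": 0.92,"z": 0.6},{"x": 0.93,"y": 0.92,"z": 0.6},{"x": 0.93,"y": 0.92,"z": 0.6},{"x": 0.93,"y": 0.92,"z": 0.6},{"y": 0.95,"z": 0.6}]'

```text
schema error: expected keys x, y, z, ax, ay, az, fingers
```

```bash
python3 - <<'E'
from h import *
import pickle
to(.4355,.189,.006,-13.4)
c=cap('wrist');save(c,'pics/w1.png')
W=cloud(c); h=cv2.cvtColor(c['img'],cv2.COLOR_RGB2HSV)
m=(abs(h[...,0].astype(int)-60)<15)&(h[...,1]>100)&(W[...,2]>.015)&(W[...,2]<.06)
P=W[m]; print(cv2.minAreaRect((P[:,:2]*1000).astype(np.float32)),np.percentile(P[:,2],[5,50,95]).round(4))
T=cloud(pickle.load(open('top.pkl','rb')))
for u,v in((193,218),(268,212),(264,160)): print(T[v-1:v+2,u-1:u+2].reshape(-1,3).mean(0).round(4))
E
```

```text
t 0.15 tcp [0.2455 0.5472 0.1927] yaw -24.2 gap 1.0 F [0.3 0.3 0.4] grip 0.0 j6 -0.33
turn shares [ 0.01 -0.   -1.88]  then shift shares [ 8.93 10.15  6.22]Traceback (most recent call last):
  File "<stdin>", line 7, in <module>
    return _quantile_unchecked(
        a, q, axis, out, overwrite_input, method, keepdims, weights)
    return _ureduce(a,
                    func=_quantile_ureduce_func,
    ...<5 lines>...
                    overwrite_input=overwrite_input,
                    method=method)
    r = func(a, **kwargs)
    result = _quantile(arr,
                       quantiles=q,
    ...<2 lines>...
                       out=out,
                       weights=wgt)
    slices_having_nans = np.isnan(arr[-1, ...])
                                  ~~~^^^^^^^^^
IndexError: index -1 is out of bounds for axis 0 with size 0
```

View pics/w1.png

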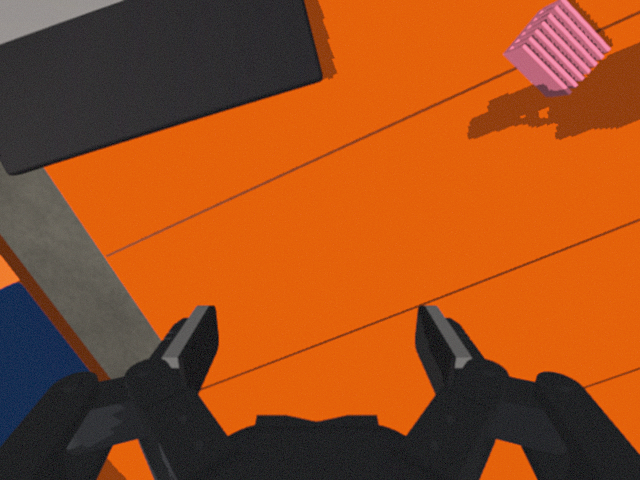

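The picture is unchanged because the move was refused: every row needs all seven keys.

>>> play_rows --rows '[{"x": 0,"y": 0,"z": 0,"ax": 0,"ay": 0,"az": -0.94,"fingers": 0},{"x": 0.6,"y": 0,"z": 0,"ax": 0,"ay": 0,"az": -0.94,"fingers": 0},{"x": 0.93,"y": 0.92,"z": 0,"ax": 0,"ay": 0,"az": 0,"fingers": 0},{"x": 0.93,"y": 0.92,"z": 0,"ax": 0,"ay": 0,"az": 0,"fingers": 0},{"x": 0.93,"y": 0.92,"z": 0,"ax": 0,"ay": 0,"az": 0,"fingers": 0},{"x": 0.93,"y": 0.92,"z": 0,"ax": 0,"ay": 0,"az": 0,"fingers": 0},{"x": 0.93,"y": 0.92,"z": 0,"ax": 0,"ay": 0,"az": 0,"fingers": 0},{"x": 0.93,"y": 0.92,"z": 0.6,"ax": 0,"ay": 0,"az": 0,"fingers": 0},{"x": 0.93,"y": 0.92,"z": 0.6,"ax": 0,"ay": 0,"az": 0,"fingers": 0},{"x": 0.93,"y": 0.92,"z": 0.6,"ax": 0,"ay": 0,"az": 0,"fingers": 0},{"x": 0.93,"y": 0.92,"z": 0.6,"ax": 0,"ay": 0,"az": 0,"fingers": 0},{"x": 0,"y": 0.95,"z": 0.6,"ax": 0,"ay": 0,"az": 0,"fingers": 0}]'

```text
time: 1.7
tool_pos: [0.4434, 0.2124, 0.1024]
eef_rot: [0.993, -0.118, -0.0, 0.001]
wrist_force: [-0.3, 0.5, 0.3]
finger_gap: 0.997
gripper_force: 0.0
```

```bash
cat > g.py <<'E'
from h import *
def blob(cam,hue,lo=.015,hi=.06,save_as=None,box=None,smin=100):
    c=cap(cam); W=cloud(c); h=cv2.cvtColor(c['img'],cv2.COLOR_RGB2HSV)
    if save_as: save(c,save_as)
    m=(abs(h[...,0].astype(int)-hue)<14)&(h[...,1]>smin)&(W[...,2]>lo)&(W[...,2]<hi)
    if box: m&=(W[...,0]>box[0])&(W[...,0]<box[1])&(W[...,1]>box[2])&(W[...,1]<box[3])
    P=W[m]
    if len(P)<20: print(cam,'none',len(P)); return
    r=cv2.minAreaRect((P[:,:2]*1000).astype(np.float32))
    print(cam,len(P),np.round(r[0],1),np.round(r[1],1),round(r[2],1),'z',np.percentile(P[:,2],[5,50,95]).round(4))
E
python3 - <<'E'
from g import *
import pickle
to(.4355,.189,.006,-13.4)
blob('wrist',60,save_as='pics/w2.png')
T=cloud(pickle.load(open('top.pkl','rb')))
for u,v in((193,218),(268,212),(264,160)): print(T[v-1:v+2,u-1:u+2].reshape(-1,3).mean(0).round(4))
E
```

```text
t 1.7 tcp [0.4434 0.2124 0.1024] yaw -13.5 gap 0.997 F [-0.3  0.5  0.3] grip 0.0 j6 0.48
turn shares [ 0.01  0.   -0.02]  then shift shares [-0.07  0.82  3.21]
wrist 2696 [436.5 185.2] [40.7 61. ] 76.7 z [0.0168 0.0337 0.0352]
[0.5935 0.2822 0.0042]
[0.6063 0.1373 0.0012]
[0.7133 0.148  0.0018]
```

View pics/w2.png

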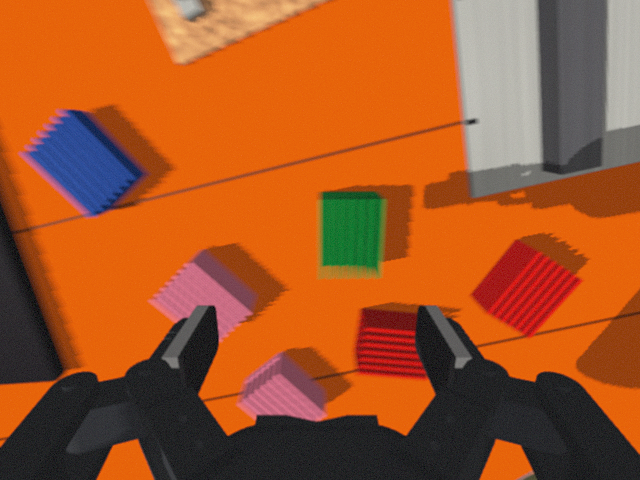

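>>> play_rows --squeeze 50 --rows '[{"x": -0.05,"y": 0.82,"z": 0.3,"ax": 0,"ay": 0,"az": 0,"fingers": 0},{"x": 0,"y": 0,"z": 0.9,"ax": 0,"ay": 0,"az": 0,"fingers": 0},{"x": 0,"y": 0,"z": 0.9,"ax": 0,"ay": 0,"az": 0,"fingers": 0},{"x": 0,"y": 0,"z": 0.7,"ax": 0,"ay": 0,"az": 0,"fingers": 0},{"x": 0,"y": 0,"z": 0.4,"ax": 0,"ay": 0,"az": 0,"fingers": 0},{"x": 0,"y": 0,"z": 0,"ax": 0,"ay": 0,"az": 0,"fingers": 0}]'

```text
time: 2.5
tool_pos: [0.4352, 0.1902, 0.0069]
eef_rot: [0.993, -0.117, -0.0, 0.001]
wrist_force: [-1.0, -0.1, 0.6]
finger_gap: 1.001
gripper_force: 0.0
```

```bash
python3 - <<'E'
from g import *
to(.4355,.189,.006,-13.4)
blob('wrist',60);blob('top',60,box=(.3,.55,.1,.3))
E
```

```text
t 2.5 tcp [0.4352 0.1902 0.0069] yaw -13.4 gap 1.001 F [-1.  -0.1  0.6] grip 0.0 j6 0.5
turn shares [0.01 0.01 0.  ]  then shift shares [0.02 0.04 0.03]
wrist 6951 [435.7 189.4] [47.8 64.7] 77.1 z [0.0182 0.0339 0.0351]
top 110 [432.6 176.7] [29.7 60.6] 70.3 z [0.016  0.0323 0.0357]
```

Well centred. Close, then lift.

>>> play_rows --squeeze 50 --rows '[{"x": 0,"y": 0,"z": 0,"ax": 0,"ay": 0,"az": 0,"fingers": 1},{"x": 0,"y": 0,"z": 0,"ax": 0,"ay": 0,"az": 0,"fingers": 1},{"x": 0,"y": 0,"z": 0,"ax": 0,"ay": 0,"az": 0,"fingers": 1},{"x": 0,"y": 0,"z": 0,"ax": 0,"ay": 0,"az": 0,"fingers": 1},{"x": 0,"y": 0,"z": 0,"ax": 0,"ay": 0,"az": 0,"fingers": 1},{"x": 0,"y": 0,"z": -0.5,"ax": 0,"ay": 0,"az": 0,"fingers": 1},{"x": 0,"y": 0,"z": -1,"ax": 0,"ay": 0,"az": 0,"fingers": 1},{"x": 0,"y": 0,"z": -0.8,"ax": 0,"ay": 0,"az": -1,"fingers": 1},{"x": 0,"y": 0,"z": 0,"ax": 0,"ay": 0,"az": -1,"fingers": 1},{"x": 0,"y": 0,"z": 0,"ax": 0,"ay": 0,"az": -0.27,"fingers": 1}]'

```text
time: 3.85
tool_pos: [0.4359, 0.1907, 0.0777]
eef_rot: [1.0, -0.003, 0.001, -0.0]
wrist_force: [1.1, -1.1, -0.3]
finger_gap: 0.0
gripper_force: 0.0
```

```bash
python3 - <<'E'
from g import *
to(.5,.0135,.075,-0.4)
blob('wrist',60)
E
```

```text
t 3.85 tcp [0.4359 0.1907 0.0777] yaw -0.4 gap 0.0 F [ 1.1 -1.1 -0.3] grip 0.0 j6 0.73
turn shares [-0.01 -0.01  0.01]  then shift shares [2.18 5.89 0.09]
wrist 3735 [435.9 189.1] [47.3 64.2] 77.0 z [0.018  0.0339 0.0352]
```

The fingers were too slow: the lift started before they reached the part, which hasn't moved. I'll go back down and allow a longer closing time.

>>> play_rows --squeeze 50 --rows '[{"x": 0,"y": 0,"z": 0,"ax": 0,"ay": 0,"az": 1,"fingers": 0},{"x": 0,"y": 0,"z": 0,"ax": 0,"ay": 0,"az": 1,"fingers": 0},{"x": 0,"y": 0,"z": 0,"ax": 0,"ay": 0,"az": 0.3,"fingers": 0},{"x": 0,"y": 0,"z": 0,"ax": 0,"ay": 0,"az": 0,"fingers": 0},{"x": 0,"y": 0,"z": 0,"ax": 0,"ay": 0,"az": 0,"fingers": 0},{"x": 0,"y": 0,"z": 0,"ax": 0,"ay": 0,"az": 0,"fingers": 0},{"x": 0,"y": 0,"z": 0,"ax": 0,"ay": 0,"az": 0,"fingers": 0}]'

```text
time: 4.78
tool_pos: [0.4356, 0.1905, 0.0765]
eef_rot: [0.993, -0.118, 0.0, 0.0]
wrist_force: [0.0, 0.5, -0.9]
finger_gap: 0.997
gripper_force: 0.0
```

```bash
python3 - <<'E'
from g import *
to(.4358,.1893,.006,-13.1)
E
```

```text
t 4.78 tcp [0.4356 0.1905 0.0765] yaw -13.6 gap 0.997 F [ 0.   0.5 -0.9] grip 0.0 j6 0.5
turn shares [ 0.   -0.   -0.08]  then shift shares [0.01 0.04 2.35]
```

>>> play_rows --squeeze 50 --rows '[{"x": 0,"y": 0.04,"z": 0.8,"ax": 0,"ay": 0,"az": -0.08,"fingers": 0},{"x": 0,"y": 0,"z": 0.9,"ax": 0,"ay": 0,"az": 0,"fingers": 0},{"x": 0,"y": 0,"z": 0.7,"ax": 0,"ay": 0,"az": 0,"fingers": 0},{"x": 0,"y": 0,"z": 0,"ax": 0,"ay": 0,"az": 0,"fingers": 0.3},{"x": 0,"y": 0,"z": 0,"ax": 0,"ay": 0,"az": 0,"fingers": 1},{"x": 0,"y": 0,"z": 0,"ax": 0,"ay": 0,"az": 0,"fingers": 1},{"x": 0,"y": 0,"z": 0,"ax": 0,"ay": 0,"az": 0,"fingers": 1},{"x": 0,"y": 0,"z": 0,"ax": 0,"ay": 0,"az": 0,"fingers": 1},{"x": 0,"y": 0,"z": 0,"ax": 0,"ay": 0,"az": 0,"fingers": 1},{"x": 0,"y": 0,"z": 0,"ax": 0,"ay": 0,"az": 0,"fingers": 1},{"x": 0,"y": 0,"z": 0,"ax": 0,"ay": 0,"az": 0,"fingers": 1}]'

```text
time: 6.15
tool_pos: [0.4353, 0.1893, 0.0045]
eef_rot: [0.993, -0.114, -0.0, 0.0]
wrist_force: [-0.0, 0.6, 0.9]
finger_gap: -0.001
gripper_force: 0.0
```

```bash
python3 - <<'E'
from g import *
to(.4358,.1893,.006,-13.1)
blob('wrist',60,save_as='pics/w3.png'); 
c=cap('scene'); save(c,'pics/s3.png',(360,220,520,340),4)
a=cv2.imread('pics/w3.png');b=cv2.imread('pics/s3.png')
cv2.imwrite('pics/b3.png',np.hstack([cv2.resize(a,(400,300)),cv2.resize(b,(400,300))]))
E
```

```text
t 6.15 tcp [0.4353 0.1893 0.0045] yaw -13.1 gap -0.001 F [-0.   0.6  0.9] grip 0.0 j6 0.5
turn shares [ 0.  0. -0.]  then shift shares [ 0.02 -0.   -0.05]
wrist 5377 [437.1 189.1] [47.8 62.2] 77.0 z [0.0179 0.0338 0.0351]
```

View pics/b3.png

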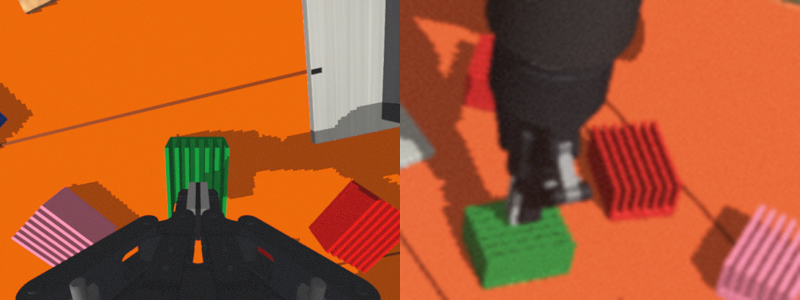

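```bash
python3 - <<'E'
from g import *
for n in('wrist','scene'):
    c=cap(n); W=cloud(c)
    f,cx,cy=K(c)
    for P in ([*bot.sense()['tool_pos']],[.4357,.1892,.034],[.404,.197,.034]):
        q=c['extrinsics']@np.array([*P,1]); a=q[:2]/q[2]; a=a*(1+c['k1']*(a@a)); print(n,np.round(P,3),'px',(a*f+[cx,cy]).round(0),'depth',q[2].round(4))
    if n=='wrist':
        for v in range(200,360,12): print(v,W[v,318].round(3), c['range_z'][v,318].round(3),c['img'][v,318])
E
```

```text
wrist [0.435 0.189 0.004] px [315. 274.] depth 0.1965
wrist [0.436 0.189 0.034] px [315. 298.] depth 0.1683
wrist [0.404 0.197 0.034] px [315. 354.] depth 0.1785
200 [0.476 0.178 0.001] 0.187 [238 109  10]
212 [0.469 0.18  0.   ] 0.19 [157  69  18]
224 [0.465 0.181 0.009] 0.183 [ 4 89 31]
236 [0.466 0.181 0.035] 0.158 [ 36 112  53]
248 [0.461 0.182 0.035] 0.159 [ 36 132  60]
260 [0.455 0.183 0.034] 0.162 [ 29 131  55]
272 [0.448 0.185 0.033] 0.165 [ 27 128  53]
284 [0.431 0.189 0.008] 0.195 [ 34 130  58]
296 [0.445 0.186 0.052] 0.148 [27 21 26]
308 [0.445 0.186 0.062] 0.139 [32 32 38]
320 [nan nan nan] 0.0 [31 29 33]
332 [0.445 0.186 0.079] 0.122 [27 31 23]
344 [0.441 0.187 0.08 ] 0.123 [45 43 46]
356 [0.436 0.188 0.08 ] 0.125 [39 39 39]
scene [0.435 0.189 0.004] px [406. 320.] depth 1.0846
scene [0.436 0.189 0.034] px [408. 310.] depth 1.0639
scene [0.404 0.197 0.034] px [426. 307.] depth 1.0695
```

The closed fingers seem to stand inside the green part with no force. Shifting them 12 mm will show whether it moves.

>>> play_rows --rows '[{"x": 0,"y": 0.2,"z": 0,"ax": 0,"ay": 0,"az": 0,"fingers": 1},{"x": 0,"y": 0.2,"z": 0,"ax": 0,"ay": 0,"az": 0,"fingers": 1},{"x": 0,"y": 0,"z": 0,"ax": 0,"ay": 0,"az": 0,"fingers": 1}]'

```text
time: 6.72
tool_pos: [0.4325, 0.1771, 0.0045]
eef_rot: [0.993, -0.114, 0.0, -0.0]
wrist_force: [0.4, 0.3, -0.4]
finger_gap: 0.0
gripper_force: 0.0
```

```bash
python3 - <<'E'
from g import *
to(.4358,.1893,.006,-13.1)
blob('wrist',60); blob('scene',60,box=(.3,.55,.1,.3))
E
```

```text
t 6.72 tcp [0.4325 0.1771 0.0045] yaw -13.1 gap 0.0 F [ 0.4  0.3 -0.4] grip 0.0 j6 0.52
turn shares [-0.   -0.   -0.01]  then shift shares [ 0.01 -0.42 -0.05]
wrist 6222 [436.2 189.3] [47.7 64. ] 77.0 z [0.0175 0.0336 0.0351]
scene 980 [437.2 190.5] [50.2 63.6] 76.7 z [0.0182 0.0318 0.0359]
```

Neither the fingers nor the part felt any contact. Blue has to be gripped anyway, so I'll see if it behaves the same.

>>> play_rows --rows '[{"x": 0,"y": 0,"z": -1,"ax": 0,"ay": 0,"az": 0,"fingers": 1},{"x": 0,"y": 0,"z": -1,"ax": 0,"ay": 0,"az": 0,"fingers": 0},{"x": 0,"y": 0,"z": -1,"ax": 0,"ay": 0,"az": -1,"fingers": 0},{"x": 0,"y": 0,"z": 0,"ax": 0,"ay": 0,"az": -1,"fingers": 0},{"x": 0,"y": 0,"z": 0,"ax": 0,"ay": 0,"az": -1,"fingers": 0},{"x": 0,"y": 0,"z": 0,"ax": 0,"ay": 0,"az": -1,"fingers": 0},{"x": 0,"y": 0,"z": 0,"ax": 0,"ay": 0,"az": -1,"fingers": 0},{"x": 0,"y": 0,"z": 0,"ax": 0,"ay": 0,"az": -1,"fingers": 0},{"x": 0,"y": 0,"z": 0,"ax": 0,"ay": 0,"az": -0.7,"fingers": 0}]'

```text
time: 7.95
tool_pos: [0.4326, 0.1777, 0.0945]
eef_rot: [0.975, 0.22, -0.0, 0.0]
wrist_force: [-0.3, -0.6, 1.4]
finger_gap: 1.005
gripper_force: 0.0
```

```bash
python3 - <<'E'
from g import *
to(.537,.374,.10,25.2)
E
```

```text
t 7.95 tcp [0.4326 0.1777 0.0945] yaw 25.4 gap 1.005 F [-0.3 -0.6  1.4] grip 0.0 j6 1.19
turn shares [0.   0.   0.04]  then shift shares [ 5.93 -4.44 -0.18]
```

>>> play_rows --rows '[{"x": 0.95,"y": -0.74,"z": 0,"ax": 0,"ay": 0,"az": 0.04,"fingers": 0},{"x": 0.95,"y": -0.74,"z": 0,"ax": 0,"ay": 0,"az": 0,"fingers": 0},{"x": 0.95,"y": -0.74,"z": 0,"ax": 0,"ay": 0,"az": 0,"fingers": 0},{"x": 0.95,"y": -0.74,"z": 0,"ax": 0,"ay": 0,"az": 0,"fingers": 0},{"x": 0.95,"y": -0.74,"z": 0,"ax": 0,"ay": 0,"az": 0,"fingers": 0},{"x": 0.95,"y": -0.74,"z": 0,"ax": 0,"ay": 0,"az": 0,"fingers": 0},{"x": 0.23,"y": 0,"z": 0,"ax": 0,"ay": 0,"az": 0,"fingers": 0},{"x": 0,"y": 0,"z": 0,"ax": 0,"ay": 0,"az": 0,"fingers": 0}]'

```text
time: 8.95
tool_pos: [0.5373, 0.3734, 0.0938]
eef_rot: [0.976, 0.217, -0.0, 0.0]
wrist_force: [-0.2, -0.0, 0.1]
finger_gap: 0.999
gripper_force: 0.0
```

```bash
python3 - <<'E'
from g import *
blob('wrist',115,smin=120,save_as='pics/w4.png',box=(.45,.62,.3,.45))
to(.537,.374,.005,25.2)
E
```

```text
wrist 2550 [537.3 374.5] [64.1 47.4] 26.4 z [0.0175 0.0261 0.0273]
t 9.0 tcp [0.5372 0.3732 0.0943] yaw 25.0 gap 1.005 F [ 0.3  0.  -0.2] grip 0.0 j6 1.1
turn shares [ 0.    0.01 -0.03]  then shift shares [ 0.01 -0.03  2.98]
```

View pics/w4.png

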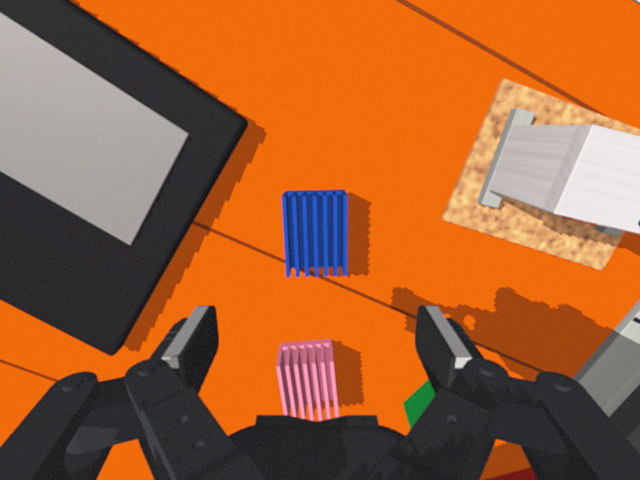

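Blue is centred and aligned at (316,234), with nothing close to the fingers.

>>> play_rows --squeeze 50 --rows '[{"x": 0,"y": 0,"z": 0.9,"ax": 0,"ay": 0,"az": -0.2,"fingers": 0},{"x": 0,"y": 0,"z": 0.9,"ax": 0,"ay": 0,"az": 0,"fingers": 0},{"x": 0,"y": 0,"z": 0.8,"ax": 0,"ay": 0,"az": 0,"fingers": 0},{"x": 0,"y": 0,"z": 0.35,"ax": 0,"ay": 0,"az": 0,"fingers": 0},{"x": 0,"y": 0,"z": 0,"ax": 0,"ay": 0,"az": 0,"fingers": 0.3},{"x": 0,"y": 0,"z": 0,"ax": 0,"ay": 0,"az": 0,"fingers": 1},{"x": 0,"y": 0,"z": 0,"ax": 0,"ay": 0,"az": 0,"fingers": 1},{"x": 0,"y": 0,"z": 0,"ax": 0,"ay": 0,"az": 0,"fingers": 1},{"x": 0,"y": 0,"z": 0,"ax": 0,"ay": 0,"az": 0,"fingers": 1},{"x": 0,"y": 0,"z": 0,"ax": 0,"ay": 0,"az": 0,"fingers": 1},{"x": 0,"y": 0,"z": 0,"ax": 0,"ay": 0,"az": 0,"fingers": 1}]'

```text
time: 10.38
tool_pos: [0.5372, 0.3737, 0.0059]
eef_rot: [0.974, 0.227, -0.0, 0.0]
wrist_force: [-0.1, 0.5, -0.3]
finger_gap: -0.003
gripper_force: 0.0
```

```bash
python3 - <<'E'
from g import *
blob('wrist',115,smin=120,box=(.45,.62,.3,.45))
to(.537,.374,.005,25.2)
E
```

```text
wrist 4377 [537.5 374.5] [64.1 47.7] 26.4 z [0.0172 0.0261 0.0273]
t 10.43 tcp [0.5372 0.3737 0.0059] yaw 26.2 gap -0.0 F [-0.3 -0.1 -1. ] grip 0.0 j6 1.12
turn shares [0.   0.   0.17]  then shift shares [-0.   -0.01  0.03]
```

Blue is passed through too. Perhaps only a thin base is solid, so I'll feel downward with the shut fingers.

>>> play_rows --rows '[{"x": 0,"y": 0,"z": 0.07,"ax": 0,"ay": 0,"az": 0,"fingers": 1},{"x": 0,"y": 0,"z": 0.06,"ax": 0,"ay": 0,"az": 0,"fingers": 1},{"x": 0,"y": 0,"z": 0,"ax": 0,"ay": 0,"az": 0,"fingers": 1},{"x": 0,"y": 0,"z": 0,"ax": 0,"ay": 0,"az": 0,"fingers": 1}]'

```text
time: 10.92
tool_pos: [0.5373, 0.3736, 0.0021]
eef_rot: [0.974, 0.227, -0.0, 0.0]
wrist_force: [0.3, -0.0, -0.5]
finger_gap: -0.0
gripper_force: 0.0
```

>>> play_rows --rows '[{"x": 0,"y": 0,"z": 0.06,"ax": 0,"ay": 0,"az": 0,"fingers": 1},{"x": 0,"y": 0,"z": 0.04,"ax": 0,"ay": 0,"az": 0,"fingers": 1},{"x": 0,"y": 0,"z": 0,"ax": 0,"ay": 0,"az": 0,"fingers": 1},{"x": 0,"y": 0,"z": 0,"ax": 0,"ay": 0,"az": 0,"fingers": 1}]'

```text
time: 11.42
tool_pos: [0.5373, 0.3737, -0.0009]
eef_rot: [0.974, 0.227, 0.0, 0.0]
wrist_force: [-0.1, -0.0, 0.6]
finger_gap: -0.0
gripper_force: 0.0
```

>>> play_rows --rows '[{"x": 0,"y": 0,"z": 0.07,"ax": 0,"ay": 0,"az": 0,"fingers": 1},{"x": 0,"y": 0,"z": 0.07,"ax": 0,"ay": 0,"az": 0,"fingers": 1},{"x": 0,"y": 0,"z": 0,"ax": 0,"ay": 0,"az": 0,"fingers": 1},{"x": 0,"y": 0,"z": 0,"ax": 0,"ay": 0,"az": 0,"fingers": 1}]'

```text
time: 11.92
tool_pos: [0.5373, 0.3737, -0.0051]
eef_rot: [0.974, 0.227, -0.0, 0.0]
wrist_force: [0.5, -0.3, 0.1]
finger_gap: 0.0
gripper_force: 0.0
```

```bash
python3 - <<'E'
from g import *
s=bot.sense(); print(s['tool_pos'])
for n in('wrist','scene','top'):
    c=cap(n);W=cloud(c);h=cv2.cvtColor(c['img'],cv2.COLOR_RGB2HSV)
    m=(np.hypot(W[...,0]-.5373,W[...,1]-.3737)<.016)&(W[...,2]>.031)
    P=W[m]
    if len(P): print(n,len(P),np.percentile(P,[1,10,50,90],axis=0).round(4).tolist())
    save(c,f'pics/{n}5.png')
W=cv2.imread('pics/wrist5.png');S=cv2.imread('pics/scene5.png')
cv2.imwrite('pics/b5.png',np.hstack([cv2.resize(W[180:420,160:480],(400,300)),cv2.resize(S[360:480,340:500],(400,300),interpolation=2)]))
E
```

```text
[ 0.53728045  0.37366193 -0.00510443]
wrist 9948 [[0.5282, 0.3652, 0.0397], [0.5378, 0.37, 0.0523], [0.5459, 0.377, 0.0855], [0.5497, 0.3847, 0.1204]]
scene 945 [[0.5231, 0.3592, 0.039], [0.5286, 0.365, 0.0516], [0.5425, 0.3755, 0.4417], [0.5493, 0.3856, 0.4434]]
top 132 [[0.5222, 0.3579, 0.0388], [0.5236, 0.3592, 0.0424], [0.5269, 0.366, 0.0602], [0.5358, 0.373, 0.0873]]
```

View pics/b5.png

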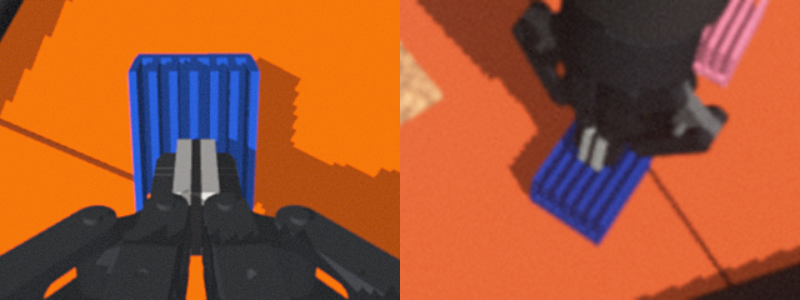

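All three cameras put the fingertips at z ≈ 0.039 while tool_pos reads -0.005. So the real tips end about 44 mm short of the reported TCP, and the earlier closings happened above the parts. I'll correct for that offset and open, descend and grip blue.

>>> play_rows --squeeze 50 --rows '[{"x": 0,"y": 0,"z": -0.3,"ax": 0,"ay": 0,"az": 0,"fingers": 0},{"x": 0,"y": 0,"z": 0,"ax": 0,"ay": 0,"az": 0,"fingers": 0},{"x": 0,"y": 0,"z": 0,"ax": 0,"ay": 0,"az": 0,"fingers": 0},{"x": 0,"y": 0,"z": 0,"ax": 0,"ay": 0,"az": 0,"fingers": 0},{"x": 0,"y": 0,"z": 0,"ax": 0,"ay": 0,"az": 0,"fingers": 0},{"x": 0,"y": 0,"z": 0,"ax": 0,"ay": 0,"az": 0,"fingers": 0},{"x": 0,"y": 0,"z": 0.5,"ax": 0,"ay": 0,"az": 0,"fingers": 0},{"x": 0,"y": 0,"z": 0.5,"ax": 0,"ay": 0,"az": 0,"fingers": 0},{"x": 0,"y": 0,"z": 0.4,"ax": 0,"ay": 0,"az": 0,"fingers": 0}]'

```text
time: 13.2
tool_pos: [0.5366, 0.373, -0.0402]
eef_rot: [0.974, 0.227, -0.001, 0.001]
wrist_force: [0.6, -0.5, -0.8]
finger_gap: 1.002
gripper_force: 0.0
```

>>> play_rows --squeeze 50 --rows '[{"x": 0,"y": 0,"z": 0,"ax": 0,"ay": 0,"az": 0,"fingers": 0.3},{"x": 0,"y": 0,"z": 0,"ax": 0,"ay": 0,"az": 0,"fingers": 1},{"x": 0,"y": 0,"z": 0,"ax": 0,"ay": 0,"az": 0,"fingers": 1},{"x": 0,"y": 0,"z": 0,"ax": 0,"ay": 0,"az": 0,"fingers": 1},{"x": 0,"y": 0,"z": 0,"ax": 0,"ay": 0,"az": 0,"fingers": 1},{"x": 0,"y": 0,"z": 0,"ax": 0,"ay": 0,"az": 0,"fingers": 1}]'

```text
time: 13.95
tool_pos: [0.5376, 0.3741, -0.0373]
eef_rot: [0.974, 0.227, 0.001, -0.0]
wrist_force: [-0.6, 1.1, 3.7]
finger_gap: 0.551
gripper_force: 53.8
```

Blue is gripped (47 mm opening, 54 N). Lift and turn square to the rail.

>>> play_rows --rows '[{"x": 0,"y": 0,"z": -0.5,"ax": 0,"ay": 0,"az": 0,"fingers": 1},{"x": 0,"y": 0,"z": -0.9,"ax": 0,"ay": 0,"az": 0,"fingers": 1},{"x": 0,"y": 0,"z": -0.9,"ax": 0,"ay": 0,"az": 0.9,"fingers": 1},{"x": 0,"y": 0,"z": -0.7,"ax": 0,"ay": 0,"az": 0.9,"fingers": 1},{"x": 0,"y": 0,"z": 0,"ax": 0,"ay": 0,"az": 0.9,"fingers": 1},{"x": 0,"y": 0,"z": 0,"ax": 0,"ay": 0,"az": 0.9,"fingers": 1},{"x": 0,"y": 0,"z": 0,"ax": 0,"ay": 0,"az": 1,"fingers": 1},{"x": 0,"y": 0,"z": 0,"ax": 0,"ay": 0,"az": 0,"fingers": 1}]'

```text
time: 14.95
tool_pos: [0.5371, 0.3734, 0.052]
eef_rot: [1.0, -0.001, -0.0, 0.0]
wrist_force: [1.0, 0.3, -1.3]
finger_gap: 0.557
gripper_force: 53.3
```

```bash
python3 - <<'E'
from g import *
to(.585,.0135,.035,-.4)
blob('wrist',115,lo=.02,hi=.15,smin=120)
E
```

```text
t 14.95 tcp [0.5371 0.3734 0.052 ] yaw -0.1 gap 0.557 F [ 1.   0.3 -1.3] grip 53.3 j6 0.66
turn shares [0.   0.   0.05]  then shift shares [ 1.68 11.99  0.57]
wrist 17402 [537.4 373.6] [54.8 65.5] 88.7 z [0.0969 0.1101 0.1163]
```

>>> play_rows --rows '[{"x": 0,"y": 1,"z": 0,"ax": 0,"ay": 0,"az": 0,"fingers": 1},{"x": 0,"y": 1,"z": 0,"ax": 0,"ay": 0,"az": 0,"fingers": 1},{"x": 0,"y": 1,"z": 0,"ax": 0,"ay": 0,"az": 0,"fingers": 1},{"x": 0,"y": 1,"z": 0,"ax": 0,"ay": 0,"az": 0,"fingers": 1},{"x": 0,"y": 1,"z": 0,"ax": 0,"ay": 0,"az": 0,"fingers": 1},{"x": 0,"y": 1,"z": 0,"ax": 0,"ay": 0,"az": 0,"fingers": 1},{"x": 0,"y": 1,"z": 0,"ax": 0,"ay": 0,"az": 0,"fingers": 1},{"x": 0,"y": 1,"z": 0,"ax": 0,"ay": 0,"az": 0,"fingers": 1},{"x": 0.4,"y": 1,"z": 0,"ax": 0,"ay": 0,"az": 0,"fingers": 1},{"x": 0.4,"y": 1,"z": 0,"ax": 0,"ay": 0,"az": 0,"fingers": 1},{"x": 0.4,"y": 1,"z": 0,"ax": 0,"ay": 0,"az": 0,"fingers": 1},{"x": 0.4,"y": 0.95,"z": 0,"ax": 0,"ay": 0,"az": 0,"fingers": 1}]'

```text
time: 16.5
tool_pos: [0.5844, 0.0135, 0.0521]
eef_rot: [1.0, -0.001, 0.0, 0.0]
wrist_force: [0.4, -0.3, -1.3]
finger_gap: 0.554
gripper_force: 53.3
```

>>> play_rows --rows '[{"x": 0.1,"y": 0,"z": 0,"ax": 0,"ay": 0,"az": 0.05,"fingers": 1},{"x": 0,"y": 0,"z": 0,"ax": 0,"ay": 0,"az": 0,"fingers": 1}]'

```text
time: 16.75
tool_pos: [0.5871, 0.0149, 0.0518]
eef_rot: [1.0, -0.004, -0.0, -0.0]
wrist_force: [0.5, -0.1, -1.8]
finger_gap: 0.553
gripper_force: 53.4
```

```bash
python3 - <<'E'
from g import *
to(.585,.0135,-.0035,-.4)
blob('wrist',115,lo=.05,hi=.15,smin=120)
c=cap('wrist'); W=cloud(c)
m=(W[...,2]>.027)&(W[...,2]<.037)&(W[...,0]>.63)&(abs(W[...,1])<.05); P=W[m]; print(len(P),np.percentile(P,[2,50,98],axis=0).round(4).tolist())
E
```

```text
t 16.75 tcp [0.5871 0.0149 0.0518] yaw -0.4 gap 0.553 F [ 0.5 -0.1 -1.8] grip 53.4 j6 1.2
turn shares [-0.    0.   -0.01]  then shift shares [-0.07  0.05  1.84]
wrist 17625 [587.   15.9] [52.1 65.7] 89.7 z [0.0967 0.11   0.1161]
9363 [[0.6323, -0.0024, 0.0309], [0.6786, 0.0119, 0.0323], [0.7164, 0.0263, 0.0338]]
```

>>> play_rows --rows '[{"x": 0,"y": 0.07,"z": 0.6,"ax": 0,"ay": 0,"az": 0,"fingers": 1},{"x": 0,"y": 0,"z": 0.6,"ax": 0,"ay": 0,"az": 0,"fingers": 1},{"x": 0,"y": 0,"z": 0.4,"ax": 0,"ay": 0,"az": 0,"fingers": 1},{"x": 0,"y": 0,"z": 0.2,"ax": 0,"ay": 0,"az": 0,"fingers": 1},{"x": 0,"y": 0,"z": 0,"ax": 0,"ay": 0,"az": 0,"fingers": 1},{"x": 0,"y": 0,"z": 0,"ax": 0,"ay": 0,"az": 0,"fingers": 1}]'

```text
time: 17.6
tool_pos: [0.5877, 0.013, -0.0014]
eef_rot: [1.0, -0.004, 0.001, -0.0]
wrist_force: [0.3, 0.1, -1.3]
finger_gap: 0.552
gripper_force: 53.4
```

>>> play_rows --rows '[{"x": 0,"y": 0,"z": 0.06,"ax": 0,"ay": 0,"az": 0,"fingers": 1},{"x": 0,"y": 0,"z": 0.06,"ax": 0,"ay": 0,"az": 0,"fingers": 1},{"x": 0,"y": 0,"z": 0.04,"ax": 0,"ay": 0,"az": 0,"fingers": 1},{"x": 0,"y": 0,"z": 0,"ax": 0,"ay": 0,"az": 0,"fingers": 1}]'

```text
time: 18.1
tool_pos: [0.5876, 0.013, -0.0054]
eef_rot: [1.0, -0.004, 0.001, 0.0]
wrist_force: [-3.4, 0.0, 5.5]
finger_gap: 0.552
gripper_force: 54.2
```

Contact felt. Release and rise.

>>> play_rows --rows '[{"x": 0,"y": 0,"z": 0,"ax": 0,"ay": 0,"az": 0,"fingers": 0.3},{"x": 0,"y": 0,"z": 0,"ax": 0,"ay": 0,"az": 0,"fingers": 0},{"x": 0,"y": 0,"z": 0,"ax": 0,"ay": 0,"az": 0,"fingers": 0},{"x": 0,"y": 0,"z": 0,"ax": 0,"ay": 0,"az": 0,"fingers": 0},{"x": 0,"y": 0,"z": -0.6,"ax": 0,"ay": 0,"az": 0,"fingers": 0},{"x": 0,"y": 0,"z": -1,"ax": 0,"ay": 0,"az": 0,"fingers": 0},{"x": 0,"y": 0,"z": -0.6,"ax": 0,"ay": 0,"az": 0.8,"fingers": 0},{"x": 0,"y": 0,"z": 0,"ax": 0,"ay": 0,"az": 0.8,"fingers": 0},{"x": 0,"y": 0,"z": 0,"ax": 0,"ay": 0,"az": 0.7,"fingers": 0},{"x": 0,"y": 0,"z": 0,"ax": 0,"ay": 0,"az": 0,"fingers": 0}]'

```text
time: 19.35
tool_pos: [0.5877, 0.013, 0.0605]
eef_rot: [0.993, -0.118, 0.001, -0.0]
wrist_force: [1.1, -0.6, 0.3]
finger_gap: 0.998
gripper_force: 0.0
```

```bash
python3 - <<'E'
from g import *
to(.436,.1893,.035,-13.2)
blob('wrist',115,lo=.038,hi=.15,smin=120)
E
```

```text
t 19.35 tcp [0.5877 0.013  0.0605] yaw -13.6 gap 0.998 F [ 1.1 -0.6  0.3] grip 0.0 j6 0.97
turn shares [-0.   -0.01 -0.07]  then shift shares [-6.27 -4.57  0.85]
wrist 8468 [587.4  12.4] [79.3 76.6] 38.6 z [0.0397 0.0536 0.059 ]
```

Blue's top sits at 58–59 mm (32+26), flat on the rail. Next is green.

>>> play_rows --rows '[{"x": -0.9,"y": -0.65,"z": 0,"ax": 0,"ay": 0,"az": -0.07,"fingers": 0},{"x": -0.9,"y": -0.65,"z": 0,"ax": 0,"ay": 0,"az": 0,"fingers": 0},{"x": -0.9,"y": -0.65,"z": 0,"ax": 0,"ay": 0,"az": 0,"fingers": 0},{"x": -0.9,"y": -0.65,"z": 0,"ax": 0,"ay": 0,"az": 0,"fingers": 0},{"x": -0.9,"y": -0.65,"z": 0,"ax": 0,"ay": 0,"az": 0,"fingers": 0},{"x": -0.9,"y": -0.65,"z": 0.3,"ax": 0,"ay": 0,"az": 0,"fingers": 0},{"x": -0.87,"y": -0.67,"z": 0.5,"ax": 0,"ay": 0,"az": 0,"fingers": 0},{"x": 0,"y": 0,"z": 0,"ax": 0,"ay": 0,"az": 0,"fingers": 0}]'

```text
time: 20.4
tool_pos: [0.4343, 0.1905, 0.0346]
eef_rot: [0.994, -0.113, -0.0, 0.0]
wrist_force: [-1.2, -0.4, 0.6]
finger_gap: 0.999
gripper_force: 0.0
```

```bash
python3 - <<'E'
from g import *
blob('wrist',60,box=(.35,.55,.1,.3))
to(.436,.1893,-.037,-13.1)
E
```

```text
wrist 5044 [435.9 189.2] [47.7 64. ] 76.9 z [0.0186 0.034  0.0352]
t 20.45 tcp [0.4353 0.1901 0.0354] yaw -13.0 gap 0.999 F [0.2 0.9 0.6] grip 0.0 j6 0.5
turn shares [ 0.   -0.    0.01]  then shift shares [0.03 0.02 2.41]
```

>>> play_rows --squeeze 50 --rows '[{"x": 0.03,"y": 0.02,"z": 0.8,"ax": 0,"ay": 0,"az": 0,"fingers": 0},{"x": 0,"y": 0,"z": 0.9,"ax": 0,"ay": 0,"az": 0,"fingers": 0},{"x": 0,"y": 0,"z": 0.7,"ax": 0,"ay": 0,"az": 0,"fingers": 0},{"x": 0,"y": 0,"z": 0,"ax": 0,"ay": 0,"az": 0,"fingers": 0.3},{"x": 0,"y": 0,"z": 0,"ax": 0,"ay": 0,"az": 0,"fingers": 1},{"x": 0,"y": 0,"z": 0,"ax": 0,"ay": 0,"az": 0,"fingers": 1},{"x": 0,"y": 0,"z": 0,"ax": 0,"ay": 0,"az": 0,"fingers": 1},{"x": 0,"y": 0,"z": 0,"ax": 0,"ay": 0,"az": 0,"fingers": 1},{"x": 0,"y": 0,"z": 0,"ax": 0,"ay": 0,"az": 0,"fingers": 1}]'

```text
time: 21.58
tool_pos: [0.4376, 0.1894, -0.0351]
eef_rot: [0.993, -0.115, 0.001, -0.001]
wrist_force: [-0.1, -0.6, 5.1]
finger_gap: 0.554
gripper_force: 53.5
```

>>> play_rows --rows '[{"x": 0,"y": 0,"z": -0.5,"ax": 0,"ay": 0,"az": 0,"fingers": 1},{"x": 0,"y": 0,"z": -0.9,"ax": 0,"ay": 0,"az": 0,"fingers": 1},{"x": 0,"y": 0,"z": -0.9,"ax": 0,"ay": 0,"az": -0.75,"fingers": 1},{"x": 0,"y": 0,"z": -0.7,"ax": 0,"ay": 0,"az": -0.75,"fingers": 1},{"x": 0,"y": 0,"z": 0,"ax": 0,"ay": 0,"az": -0.7,"fingers": 1},{"x": 0,"y": 0,"z": 0,"ax": 0,"ay": 0,"az": 0,"fingers": 1}]'

```text
time: 22.32
tool_pos: [0.4361, 0.1888, 0.0535]
eef_rot: [1.0, -0.006, -0.0, -0.0]
wrist_force: [-0.1, -0.3, -1.6]
finger_gap: 0.558
gripper_force: 52.8
```

```bash
python3 - <<'E'
from g import *
to(.4975,.0130,.05,-.4)
blob('wrist',60,lo=.05,hi=.15)
E
```

```text
t 22.32 tcp [0.4361 0.1888 0.0535] yaw -0.7 gap 0.558 F [-0.1 -0.3 -1.6] grip 52.8 j6 0.73
turn shares [-0.    0.   -0.04]  then shift shares [2.09 5.85 0.12]
wrist 18693 [434.3 185.7] [62.3 65. ] 89.2 z [0.0962 0.1167 0.1235]
```

>>> play_rows --rows '[{"x": 0.3,"y": 0.9,"z": 0,"ax": 0,"ay": 0,"az": -0.04,"fingers": 1},{"x": 0.3,"y": 0.9,"z": 0,"ax": 0,"ay": 0,"az": 0,"fingers": 1},{"x": 0.3,"y": 0.9,"z": 0,"ax": 0,"ay": 0,"az": 0,"fingers": 1},{"x": 0.3,"y": 0.9,"z": 0,"ax": 0,"ay": 0,"az": 0,"fingers": 1},{"x": 0.3,"y": 0.9,"z": 0,"ax": 0,"ay": 0,"az": 0,"fingers": 1},{"x": 0.3,"y": 0.9,"z": 0,"ax": 0,"ay": 0,"az": 0,"fingers": 1},{"x": 0.25,"y": 0.45,"z": 0,"ax": 0,"ay": 0,"az": 0,"fingers": 1},{"x": 0,"y": 0,"z": 0.5,"ax": 0,"ay": 0,"az": 0,"fingers": 1},{"x": 0,"y": 0,"z": 0.6,"ax": 0,"ay": 0,"az": 0,"fingers": 1},{"x": 0,"y": 0,"z": 0.5,"ax": 0,"ay": 0,"az": 0,"fingers": 1},{"x": 0,"y": 0,"z": 0.15,"ax": 0,"ay": 0,"az": 0,"fingers": 1},{"x": 0,"y": 0,"z": 0,"ax": 0,"ay": 0,"az": 0,"fingers": 1}]'

```text
time: 23.88
tool_pos: [0.4965, 0.013, 0.0004]
eef_rot: [1.0, -0.003, -0.0, 0.0]
wrist_force: [-0.2, -0.8, -1.1]
finger_gap: 0.552
gripper_force: 52.8
```

```bash
python3 - <<'E'
from g import *
to(.4975,.0130,-.0035,-.4)
E
```

```text
t 23.88 tcp [4.965e-01 1.300e-02 4.000e-04] yaw -0.4 gap 0.552 F [-0.2 -0.8 -1.1] grip 52.8 j6 1.13
turn shares [0.   0.   0.01]  then shift shares [ 0.03 -0.    0.13]
```

>>> play_rows --rows '[{"x": 0,"y": 0,"z": 0.07,"ax": 0,"ay": 0,"az": 0,"fingers": 1},{"x": 0,"y": 0,"z": 0.05,"ax": 0,"ay": 0,"az": 0,"fingers": 1},{"x": 0,"y": 0,"z": 0,"ax": 0,"ay": 0,"az": 0,"fingers": 1},{"x": 0,"y": 0,"z": 0,"ax": 0,"ay": 0,"az": 0,"fingers": 1}]'

```text
time: 24.38
tool_pos: [0.4967, 0.0129, -0.0028]
eef_rot: [1.0, -0.003, 0.0, 0.0]
wrist_force: [-0.0, 0.1, -1.2]
finger_gap: 0.553
gripper_force: 52.8
```

>>> play_rows --rows '[{"x": 0,"y": 0,"z": 0.06,"ax": 0,"ay": 0,"az": 0,"fingers": 1},{"x": 0,"y": 0,"z": 0,"ax": 0,"ay": 0,"az": 0,"fingers": 1},{"x": 0,"y": 0,"z": 0,"ax": 0,"ay": 0,"az": 0,"fingers": 1}]'

```text
time: 24.75
tool_pos: [0.4972, 0.0128, -0.0031]
eef_rot: [1.0, -0.003, 0.001, 0.0]
wrist_force: [-4.4, 0.4, 7.0]
finger_gap: 0.558
gripper_force: 53.6
```

>>> play_rows --rows '[{"x": 0,"y": 0,"z": 0,"ax": 0,"ay": 0,"az": 0,"fingers": 0.3},{"x": 0,"y": 0,"z": 0,"ax": 0,"ay": 0,"az": 0,"fingers": 0},{"x": 0,"y": 0,"z": 0,"ax": 0,"ay": 0,"az": 0,"fingers": 0},{"x": 0,"y": 0,"z": 0,"ax": 0,"ay": 0,"az": 0,"fingers": 0},{"x": 0,"y": 0,"z": -0.6,"ax": 0,"ay": 0,"az": 0,"fingers": 0},{"x": 0,"y": 0,"z": -1,"ax": 0,"ay": 0,"az": 0,"fingers": 0},{"x": 0,"y": 0,"z": -1,"ax": 0,"ay": 0,"az": -0.8,"fingers": 0},{"x": 0,"y": 0,"z": -1,"ax": 0,"ay": 0,"az": -0.8,"fingers": 0},{"x": 0,"y": -0.9,"z": -0.8,"ax": 0,"ay": 0,"az": -0.7,"fingers": 0},{"x": 0,"y": -0.9,"z": 0,"ax": 0,"ay": 0,"az": 0,"fingers": 0},{"x": 0,"y": 0,"z": 0,"ax": 0,"ay": 0,"az": 0,"fingers": 0},{"x": 0,"y": 0,"z": 0,"ax": 0,"ay": 0,"az": 0,"fingers": 0}]'

```text
time: 26.25
tool_pos: [0.4866, 0.0656, 0.1278]
eef_rot: [0.994, 0.111, 0.0, 0.0]
wrist_force: [1.0, -0.4, 0.3]
finger_gap: 1.001
gripper_force: 0.0
```

```bash
cat >> g.py <<'E'
def gauge():
    for n in('wrist','top','scene'):
        c=cap(n);W=cloud(c)
        for lo,hi in((.116,.145),(.08,.145)):
            h=cv2.cvtColor(c['img'],cv2.COLOR_RGB2HSV)
            m=(W[...,2]>lo)&(W[...,2]<hi)&(W[...,0]>.56)&(W[...,0]<.76)&(W[...,1]>.08)&(W[...,1]<.33)
            if lo>.1: m&=(h[...,1]>110)&(abs(h[...,0].astype(int)-112)<15)
            P=W[m]
            if len(P)>50:
                r=cv2.minAreaRect((P[:,:2]*1000).astype(np.float32)); print(n,lo,len(P),np.round(r[0],1),np.round(r[1],1),round(r[2],1),np.percentile(P[:,2],[5,50,95]).round(4))
E
python3 - <<'E'
from g import *
gauge(); to(.658,.218,.12,12.7)
blob('wrist',60,lo=.04,hi=.08,box=(.4,.6,-.1,.1)); blob('top',60,lo=.04,hi=.08,box=(.4,.6,-.1,.1)); blob('top',115,lo=.04,hi=.08,box=(.5,.65,-.1,.1))
E
```

```text
top 0.08 128 [653.  263.6] [14.5 70.5] 5.9 [0.0906 0.1123 0.1352]
scene 0.116 525 [645.4 238.1] [39.1 25.5] 13.1 [0.1182 0.1333 0.1361]
scene 0.08 2574 [644.6 237.5] [ 50.2 119.4] 12.6 [0.0856 0.0932 0.1347]
t 26.4 tcp [0.4866 0.0652 0.1273] yaw 12.7 gap 1.006 F [0.1 0.9 0.4] grip 0.0 j6 1.25
turn shares [0.   0.   0.01]  then shift shares [ 6.69 -3.71  0.24]
wrist 5808 [495.2  12.4] [48.6 64.5] 89.6 z [0.0476 0.0634 0.0671]
top 572 [493.1  11.5] [43.6 62.3] 89.5 z [0.0402 0.0645 0.0681]
top 39 [585.7  -6.4] [ 7.2 35.8] 89.1 z [0.0413 0.0577 0.0598]
```

The gauge has been knocked to about (0.645, 0.238). I'll approach it there and look again.

>>> play_rows --rows '[{"x": 0.9,"y": -0.6,"z": 0,"ax": 0,"ay": 0,"az": 0,"fingers": 0},{"x": 0.9,"y": -0.6,"z": 0,"ax": 0,"ay": 0,"az": 0,"fingers": 0},{"x": 0.9,"y": -0.6,"z": 0,"ax": 0,"ay": 0,"az": 0,"fingers": 0},{"x": 0.9,"y": -0.6,"z": 0,"ax": 0,"ay": 0,"az": 0,"fingers": 0},{"x": 0.9,"y": -0.6,"z": 0,"ax": 0,"ay": 0,"az": 0,"fingers": 0},{"x": 0.9,"y": -0.6,"z": 0,"ax": 0,"ay": 0,"az": 0,"fingers": 0},{"x": 0.9,"y": -0.6,"z": 0,"ax": 0,"ay": 0,"az": 0,"fingers": 0},{"x": 0,"y": -0.24,"z": 0,"ax": 0,"ay": 0,"az": 0,"fingers": 0},{"x": 0,"y": 0,"z": 0,"ax": 0,"ay": 0,"az": 0,"fingers": 0},{"x": 0,"y": 0,"z": 0,"ax": 0,"ay": 0,"az": 0,"fingers": 0}]'

```text
time: 27.8
tool_pos: [0.6411, 0.237, 0.1278]
eef_rot: [0.994, 0.111, 0.0, -0.0]
wrist_force: [-0.1, -0.8, 0.3]
finger_gap: 0.998
gripper_force: 0.0
```

```bash
python3 - <<'E'
from g import *
gauge(); to(.6445,.2375,.12,12.7)
c=cap('wrist'); save(c,'pics/w6.png')
E
```

```text
wrist 0.116 3051 [644.5 237.2] [40. 23.] 13.2 [0.1241 0.1342 0.1353]
wrist 0.08 13627 [644.4 237.1] [ 48.9 118.3] 12.2 [0.0907 0.0925 0.1347]
top 0.116 261 [641.6 235.6] [36.6 21.5] 13.3 [0.1319 0.134  0.136 ]
top 0.08 1936 [642.9 236.3] [ 49.3 118.5] 13.5 [0.0869 0.0924 0.1347]
scene 0.116 515 [645.7 239.1] [38.2 24.2] 11.3 [0.1187 0.1332 0.1358]
scene 0.08 2577 [644.3 237.3] [ 49.5 119.7] 12.2 [0.085  0.0931 0.1346]
t 27.95 tcp [0.6413 0.2371 0.1279] yaw 12.8 gap 1.0 F [ 0.8 -0.1 -0.1] grip 0.0 j6 1.15
turn shares [-0.   -0.01  0.01]  then shift shares [0.11 0.01 0.26]
```

View pics/w6.png

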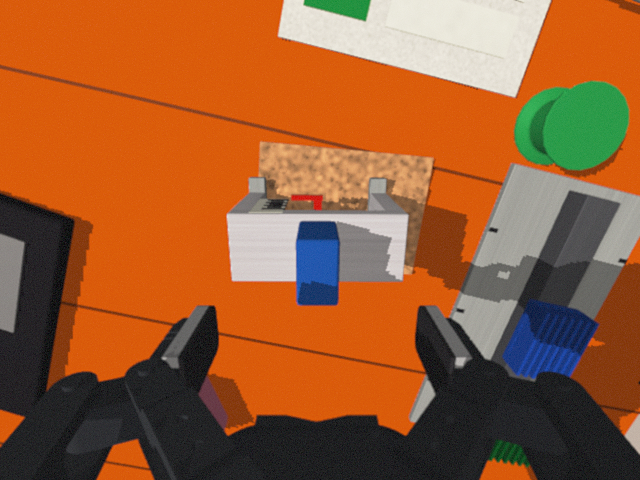

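The gauge stands upright on the pad, with its blue handle at (318,265). Descend and grip it.

>>> play_rows --squeeze 70 --rows '[{"x": 0.11,"y": 0,"z": 0.7,"ax": 0,"ay": 0,"az": 0,"fingers": 0},{"x": 0,"y": 0,"z": 0.8,"ax": 0,"ay": 0,"az": 0,"fingers": 0},{"x": 0,"y": 0,"z": 0.6,"ax": 0,"ay": 0,"az": 0,"fingers": 0},{"x": 0,"y": 0,"z": 0.35,"ax": 0,"ay": 0,"az": 0,"fingers": 0.3},{"x": 0,"y": 0,"z": 0,"ax": 0,"ay": 0,"az": 0,"fingers": 1},{"x": 0,"y": 0,"z": 0,"ax": 0,"ay": 0,"az": 0,"fingers": 1},{"x": 0,"y": 0,"z": 0,"ax": 0,"ay": 0,"az": 0,"fingers": 1},{"x": 0,"y": 0,"z": 0,"ax": 0,"ay": 0,"az": 0,"fingers": 1},{"x": 0,"y": 0,"z": 0,"ax": 0,"ay": 0,"az": 0,"fingers": 1},{"x": 0,"y": 0,"z": 0,"ax": 0,"ay": 0,"az": 0,"fingers": 1},{"x": 0,"y": 0,"z": 0,"ax": 0,"ay": 0,"az": 0,"fingers": 1}]'

```text
time: 29.38
tool_pos: [0.6452, 0.2384, 0.055]
eef_rot: [0.994, 0.111, 0.001, -0.0]
wrist_force: [0.8, -1.3, 5.0]
finger_gap: 0.274
gripper_force: 71.0
```

```bash
python3 - <<'E'
from g import *
to(.6445,.2375,.12,12.7)
E
```

```text
t 29.38 tcp [0.6452 0.2384 0.055 ] yaw 12.8 gap 0.274 F [ 0.8 -1.3  5. ] grip 71.0 j6 1.15
turn shares [ 0.   -0.02  0.02]  then shift shares [-0.03  0.02 -2.17]
```

>>> play_rows --rows '[{"x": 0,"y": 0,"z": -0.5,"ax": 0,"ay": 0,"az": 0,"fingers": 1},{"x": 0,"y": 0,"z": -0.8,"ax": 0,"ay": 0,"az": 0,"fingers": 1},{"x": 0,"y": 0,"z": -0.8,"ax": 0,"ay": 0,"az": 0,"fingers": 1},{"x": 0,"y": 0,"z": -0.7,"ax": 0,"ay": 0,"az": 0.8,"fingers": 1},{"x": 0,"y": 0,"z": 0,"ax": 0,"ay": 0,"az": 0.8,"fingers": 1},{"x": 0,"y": 0,"z": 0,"ax": 0,"ay": 0,"az": 0.7,"fingers": 1},{"x": 0,"y": 0,"z": 0,"ax": 0,"ay": 0,"az": 0,"fingers": 1}]'

```text
time: 30.25
tool_pos: [0.6437, 0.2385, 0.1364]
eef_rot: [1.0, -0.003, -0.001, 0.0]
wrist_force: [-0.5, -0.4, -4.6]
finger_gap: 0.27
gripper_force: 69.7
```

```bash
python3 - <<'E'
from g import *
to(.495,.0128,.135,-.4)
c=cap('scene');W=cloud(c);h=cv2.cvtColor(c['img'],cv2.COLOR_RGB2HSV)
m=(abs(W[...,2]-.004)<.006)&(W[...,0]>.56)&(W[...,0]<.76)&(W[...,1]>.1)&(W[...,1]<.32)&(h[...,1]<175)&(h[...,2]>90)
m=cv2.morphologyEx(m.astype(np.uint8),cv2.MORPH_OPEN,np.ones((5,5)))
n,l,st,ce=cv2.connectedComponentsWithStats(m); k=1+np.argmax(st[1:,4]); P=W[l==k]
r=cv2.minAreaRect((P[:,:2]*1000).astype(np.float32));print('pad',r)
g=(W[...,2]>.13)&(W[...,2]<.26)&(abs(W[...,0]-.645)<.05)&(abs(W[...,1]-.237)<.1)&(h[...,1]<60)&(h[...,2]>130); P=W[g];print('arch',len(P),cv2.minAreaRect((P[:,:2]*1000).astype(np.float32)),np.percentile(P[:,2],[1,50,95]))
E
```

```text
t 30.25 tcp [0.6437 0.2385 0.1364] yaw -0.3 gap 0.27 F [-0.5 -0.4 -4.6] grip 69.7 j6 0.92
turn shares [0.01 0.03 0.01]  then shift shares [-4.9   7.56  0.05]
pad ((653.0465087890625, 215.31004333496094), (115.64617156982422, 159.0602569580078), 8.244117736816406)
arch 2210 ((642.9324951171875, 238.61244201660156), (121.51350402832031, 49.03434753417969), 89.30209350585938) [0.13120595 0.1726679  0.17568109]
```

Gauge in hand (weight 4.6 N), pad centre confirmed at (0.653, 0.215). Carry it over green.

>>> play_rows --rows '[{"x": -0.5,"y": 0.8,"z": 0,"ax": 0,"ay": 0,"az": 0,"fingers": 1},{"x": -0.5,"y": 0.8,"z": 0,"ax": 0,"ay": 0,"az": 0,"fingers": 1},{"x": -0.5,"y": 0.8,"z": 0,"ax": 0,"ay": 0,"az": 0,"fingers": 1},{"x": -0.5,"y": 0.8,"z": 0,"ax": 0,"ay": 0,"az": 0,"fingers": 1},{"x": -0.5,"y": 0.8,"z": 0,"ax": 0,"ay": 0,"az": 0,"fingers": 1},{"x": -0.5,"y": 0.8,"z": 0,"ax": 0,"ay": 0,"az": 0,"fingers": 1},{"x": -0.5,"y": 0.8,"z": 0,"ax": 0,"ay": 0,"az": 0,"fingers": 1},{"x": -0.5,"y": 0.8,"z": 0,"ax": 0,"ay": 0,"az": 0,"fingers": 1},{"x": -0.5,"y": 0.8,"z": 0,"ax": 0,"ay": 0,"az": 0,"fingers": 1},{"x": -0.4,"y": 0.36,"z": 0,"ax": 0,"ay": 0,"az": 0,"fingers": 1},{"x": 0,"y": 0,"z": 0,"ax": 0,"ay": 0,"az": 0,"fingers": 1}]'

```text
time: 31.68
tool_pos: [0.4956, 0.0123, 0.138]
eef_rot: [1.0, -0.003, 0.0, -0.0]
wrist_force: [-0.4, -0.1, -4.8]
finger_gap: 0.276
gripper_force: 69.7
```

```bash
python3 - <<'E'
from g import *
to(.495,.0128,.063,-.4)
c=cap('scene');W=cloud(c);h=cv2.cvtColor(c['img'],cv2.COLOR_RGB2HSV)
g=(W[...,2]>.16)&(W[...,2]<.19)&(abs(W[...,0]-.495)<.06)&(abs(W[...,1]-.013)<.1)&(h[...,1]<60)&(h[...,2]>130); P=W[g];print('arch',len(P),cv2.minAreaRect((P[:,:2]*1000).astype(np.float32)),np.percentile(P[:,2],[1,50,95]))
blob('scene',60,lo=.04,hi=.08,box=(.4,.6,-.1,.1))
E
```

```text
t 31.68 tcp [0.4956 0.0123 0.138 ] yaw -0.4 gap 0.276 F [-0.4 -0.1 -4.8] grip 69.7 j6 1.13
turn shares [-0.01 -0.01  0.  ]  then shift shares [-0.02 -0.02  2.5 ]
arch 1062 ((494.9857482910156, 12.886547088623047), (121.85607147216797, 49.132713317871094), 89.39256286621094) [0.16054799 0.17485166 0.17770852]
scene 445 [496.9  13.4] [63.4 52.2] 0.2 z [0.0414 0.0627 0.0678]
```

>>> play_rows --rows '[{"x": 0,"y": 0,"z": 0.5,"ax": 0,"ay": 0,"az": 0,"fingers": 1},{"x": 0,"y": 0,"z": 0.6,"ax": 0,"ay": 0,"az": 0,"fingers": 1},{"x": 0,"y": 0,"z": 0.6,"ax": 0,"ay": 0,"az": 0,"fingers": 1},{"x": 0,"y": 0,"z": 0.5,"ax": 0,"ay": 0,"az": 0,"fingers": 1},{"x": 0,"y": 0,"z": 0.25,"ax": 0,"ay": 0,"az": 0,"fingers": 1},{"x": 0,"y": 0,"z": 0.05,"ax": 0,"ay": 0,"az": 0,"fingers": 1},{"x": 0,"y": 0,"z": 0,"ax": 0,"ay": 0,"az": 0,"fingers": 1}]'

```text
time: 32.65
tool_pos: [0.4962, 0.0124, 0.0633]
eef_rot: [1.0, -0.003, 0.0, 0.0]
wrist_force: [-0.7, -0.6, -1.0]
finger_gap: 0.27
gripper_force: 69.9
```

>>> play_rows --rows '[{"x": 0,"y": 0,"z": 0.07,"ax": 0,"ay": 0,"az": 0,"fingers": 1},{"x": 0,"y": 0,"z": 0.06,"ax": 0,"ay": 0,"az": 0,"fingers": 1},{"x": 0,"y": 0,"z": 0,"ax": 0,"ay": 0,"az": 0,"fingers": 1},{"x": 0,"y": 0,"z": 0,"ax": 0,"ay": 0,"az": 0,"fingers": 1}]'

```text
time: 33.15
tool_pos: [0.4963, 0.0126, 0.059]
eef_rot: [1.0, -0.003, 0.0, -0.0]
wrist_force: [0.8, -1.1, -1.7]
finger_gap: 0.27
gripper_force: 70.0
```

Spring force is showing. Feel for the legs' contact.

>>> play_rows --rows '[{"x": 0,"y": 0,"z": 0.05,"ax": 0,"ay": 0,"az": 0,"fingers": 1},{"x": 0,"y": 0,"z": 0.03,"ax": 0,"ay": 0,"az": 0,"fingers": 1},{"x": 0,"y": 0,"z": 0,"ax": 0,"ay": 0,"az": 0,"fingers": 1}]'

```text
time: 33.52
tool_pos: [0.4967, 0.0123, 0.0589]
eef_rot: [1.0, -0.003, 0.001, 0.0]
wrist_force: [-4.5, -1.8, 8.8]
finger_gap: 0.272
gripper_force: 71.6
```

Legs are standing on the plate. Hold for a second, then check.

>>> play_rows --rows '[{"x": 0,"y": 0,"z": 0,"ax": 0,"ay": 0,"az": 0,"fingers": 1},{"x": 0,"y": 0,"z": 0,"ax": 0,"ay": 0,"az": 0,"fingers": 1},{"x": 0,"y": 0,"z": 0,"ax": 0,"ay": 0,"az": 0,"fingers": 1},{"x": 0,"y": 0,"z": 0,"ax": 0,"ay": 0,"az": 0,"fingers": 1},{"x": 0,"y": 0,"z": 0,"ax": 0,"ay": 0,"az": 0,"fingers": 1},{"x": 0,"y": 0,"z": 0,"ax": 0,"ay": 0,"az": 0,"fingers": 1},{"x": 0,"y": 0,"z": 0,"ax": 0,"ay": 0,"az": 0,"fingers": 1},{"x": 0,"y": 0,"z": 0,"ax": 0,"ay": 0,"az": 0,"fingers": 1},{"x": 0,"y": 0,"z": 0,"ax": 0,"ay": 0,"az": 0,"fingers": 1}]'

```text
time: 34.65
tool_pos: [0.4966, 0.0123, 0.0589]
eef_rot: [1.0, -0.003, 0.001, 0.0]
wrist_force: [-4.2, -1.7, 8.7]
finger_gap: 0.273
gripper_force: 71.6
```

```bash
python3 - <<'E'
from g import *
to(.5875,.0128,.135,-.4)
c=cap('scene');W=cloud(c);h=cv2.cvtColor(c['img'],cv2.COLOR_RGB2HSV)
a=cap('top');save(a,'pics/t7.png',(270,130,400,310),3)
g=(W[...,2]>.08)&(W[...,2]<.11)&(abs(W[...,0]-.495)<.06)&(abs(W[...,1]-.013)<.1)&(h[...,1]<60)&(h[...,2]>130); P=W[g];print('arch',len(P),np.percentile(P[:,2],[1,50,95]))
A=np.c_[P[:,:2]-P[:,:2].mean(0),np.ones(len(P))];k=abs(P[:,2]-np.median(P[:,2]))<.006;print(np.linalg.lstsq(A[k],P[k,2],rcond=None)[0].round(4))
blob('scene',60,lo=.04,hi=.08,box=(.4,.6,-.1,.1))
save(c,'pics/s7.png',(180,200,420,380),3)
E
```

```text
t 34.65 tcp [0.4966 0.0123 0.0589] yaw -0.4 gap 0.273 F [-4.2 -1.7  8.7] grip 71.6 j6 1.13
turn shares [ 0.   -0.02  0.01]  then shift shares [ 3.03 -0.04 -2.54]
arch 968 [0.08073524 0.09578182 0.09888655]
[-0.0263 -0.0049  0.0958]
scene 202 [523.   13.4] [50.3 14. ] 81.4 z [0.0414 0.059  0.0675]
```

View pics/s7.png

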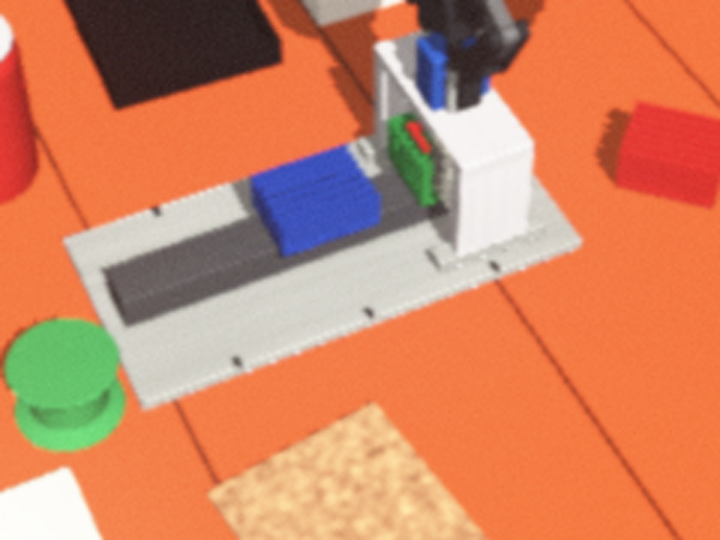

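Gauge stands on the plate over green with its arch top at 96 mm (8+88), foot on the fins. Next is blue.

>>> play_rows --rows '[{"x": 0,"y": 0,"z": -0.4,"ax": 0,"ay": 0,"az": 0,"fingers": 1},{"x": 0,"y": 0,"z": -0.8,"ax": 0,"ay": 0,"az": 0,"fingers": 1},{"x": 0,"y": 0,"z": -0.8,"ax": 0,"ay": 0,"az": 0,"fingers": 1},{"x": 0,"y": 0,"z": -0.7,"ax": 0,"ay": 0,"az": 0,"fingers": 1},{"x": 0.7,"y": 0,"z": 0,"ax": 0,"ay": 0,"az": 0,"fingers": 1},{"x": 0.8,"y": 0,"z": 0,"ax": 0,"ay": 0,"az": 0,"fingers": 1},{"x": 0.8,"y": 0,"z": 0,"ax": 0,"ay": 0,"az": 0,"fingers": 1},{"x": 0.7,"y": 0,"z": 0,"ax": 0,"ay": 0,"az": 0,"fingers": 1},{"x": 0,"y": 0,"z": 0,"ax": 0,"ay": 0,"az": 0,"fingers": 1}]'

```text
time: 35.92
tool_pos: [0.5861, 0.012, 0.1357]
eef_rot: [1.0, -0.004, -0.002, 0.0]
wrist_force: [-0.4, 0.1, -4.3]
finger_gap: 0.275
gripper_force: 69.8
```

```bash
python3 - <<'E'
from g import *
to(.5875,.0128,.059,-.4)
c=cap('scene');W=cloud(c);h=cv2.cvtColor(c['img'],cv2.COLOR_RGB2HSV)
g=(W[...,2]>.16)&(W[...,2]<.19)&(abs(W[...,0]-.585)<.06)&(abs(W[...,1]-.013)<.1)&(h[...,1]<60)&(h[...,2]>130); P=W[g];print('arch',len(P),cv2.minAreaRect((P[:,:2]*1000).astype(np.float32)),np.percentile(P[:,2],[1,50,95]))
blob('scene',115,lo=.04,hi=.08,box=(.5,.67,-.1,.1))
blob('scene',60,lo=.04,hi=.08,box=(.4,.6,-.1,.1))
E
```

```text
t 35.92 tcp [0.5861 0.012  0.1357] yaw -0.4 gap 0.275 F [-0.4  0.1 -4.3] grip 69.8 j6 1.2
turn shares [ 0.    0.03 -0.  ]  then shift shares [ 0.05 -0.03  2.56]
arch 1036 ((585.8972778320312, 12.941905975341797), (120.99215698242188, 48.63656234741211), 89.66390991210938) [0.16036522 0.1725048  0.1756305 ]
scene 388 [589.8  13.9] [61.1 50.6] 0.4 z [0.0409 0.0557 0.06  ]
scene 904 [496.  14.] [64.7 52. ] 0.6 z [0.0443 0.0635 0.068 ]
```

>>> play_rows --rows '[{"x": 0.05,"y": 0,"z": 0.5,"ax": 0,"ay": 0,"az": 0,"fingers": 1},{"x": 0,"y": 0,"z": 0.7,"ax": 0,"ay": 0,"az": 0,"fingers": 1},{"x": 0,"y": 0,"z": 0.6,"ax": 0,"ay": 0,"az": 0,"fingers": 1},{"x": 0,"y": 0,"z": 0.5,"ax": 0,"ay": 0,"az": 0,"fingers": 1},{"x": 0,"y": 0,"z": 0.2,"ax": 0,"ay": 0,"az": 0,"fingers": 1},{"x": 0,"y": 0,"z": 0.05,"ax": 0,"ay": 0,"az": 0,"fingers": 1},{"x": 0,"y": 0,"z": 0.03,"ax": 0,"ay": 0,"az": 0,"fingers": 1},{"x": 0,"y": 0,"z": 0,"ax": 0,"ay": 0,"az": 0,"fingers": 1},{"x": 0,"y": 0,"z": 0,"ax": 0,"ay": 0,"az": 0,"fingers": 1}]'

```text
time: 37.2
tool_pos: [0.5879, 0.0119, 0.0605]
eef_rot: [1.0, -0.003, 0.0, 0.0]
wrist_force: [-0.5, 0.1, -2.8]
finger_gap: 0.27
gripper_force: 69.9
```

>>> play_rows --rows '[{"x": 0,"y": 0,"z": 0.05,"ax": 0,"ay": 0,"az": 0,"fingers": 1},{"x": 0,"y": 0,"z": 0.05,"ax": 0,"ay": 0,"az": 0,"fingers": 1},{"x": 0,"y": 0,"z": 0.03,"ax": 0,"ay": 0,"az": 0,"fingers": 1},{"x": 0,"y": 0,"z": 0,"ax": 0,"ay": 0,"az": 0,"fingers": 1}]'

```text
time: 37.7
tool_pos: [0.5882, 0.0116, 0.0589]
eef_rot: [1.0, -0.003, 0.001, 0.0]
wrist_force: [-6.1, -1.0, 9.8]
finger_gap: 0.272
gripper_force: 71.5
```

Contact again. Hold, check, then rise.

>>> play_rows --rows '[{"x": 0,"y": 0,"z": 0,"ax": 0,"ay": 0,"az": 0,"fingers": 1},{"x": 0,"y": 0,"z": 0,"ax": 0,"ay": 0,"az": 0,"fingers": 1},{"x": 0,"y": 0,"z": 0,"ax": 0,"ay": 0,"az": 0,"fingers": 1},{"x": 0,"y": 0,"z": 0,"ax": 0,"ay": 0,"az": 0,"fingers": 1},{"x": 0,"y": 0,"z": 0,"ax": 0,"ay": 0,"az": 0,"fingers": 1},{"x": 0,"y": 0,"z": 0,"ax": 0,"ay": 0,"az": 0,"fingers": 1},{"x": 0,"y": 0,"z": 0,"ax": 0,"ay": 0,"az": 0,"fingers": 1},{"x": 0,"y": 0,"z": 0,"ax": 0,"ay": 0,"az": 0,"fingers": 1},{"x": 0,"y": 0,"z": 0,"ax": 0,"ay": 0,"az": 0,"fingers": 1}]'

```text
time: 38.83
tool_pos: [0.5882, 0.0116, 0.0589]
eef_rot: [1.0, -0.003, 0.001, 0.0]
wrist_force: [-5.5, -1.6, 9.7]
finger_gap: 0.273
gripper_force: 71.5
```

```bash
python3 - <<'E'
from g import *
to(.653,.215,.14,5.5)
c=cap('scene');W=cloud(c);h=cv2.cvtColor(c['img'],cv2.COLOR_RGB2HSV)
g=(W[...,2]>.08)&(W[...,2]<.11)&(abs(W[...,0]-.588)<.05)&(abs(W[...,1]-.013)<.07)&(h[...,1]<60)&(h[...,2]>130); P=W[g];print('arch',len(P),np.percentile(P[:,2],[1,50,95]))
g=(W[...,2]>.05)&(W[...,2]<.075)&(abs(W[...,0]-.61)<.02)&(abs(W[...,1]-.013)<.02)&((h[...,0]<8)|(h[...,0]>172))&(h[...,1]>120);P=W[g];print('foot',len(P),np.percentile(P[:,2],[5,50]) if len(P) else '')
E
```

```text
t 38.83 tcp [0.5882 0.0116 0.0589] yaw -0.4 gap 0.273 F [-5.5 -1.6  9.7] grip 71.5 j6 1.2
turn shares [ 0.01 -0.03 -1.02]  then shift shares [ 2.8  -6.54 -2.7 ]
arch 1007 [0.08108794 0.0959166  0.0992872 ]
foot 39 [0.06545813 0.06956875]
```

>>> play_rows --rows '[{"x": 0,"y": 0,"z": -0.4,"ax": 0,"ay": 0,"az": 0,"fingers": 1},{"x": 0,"y": 0,"z": -0.8,"ax": 0,"ay": 0,"az": 0,"fingers": 1},{"x": 0,"y": 0,"z": -0.8,"ax": 0,"ay": 0,"az": 0,"fingers": 1},{"x": 0,"y": 0,"z": -0.7,"ax": 0,"ay": 0,"az": -0.52,"fingers": 1},{"x": 0,"y": 0,"z": 0,"ax": 0,"ay": 0,"az": -0.5,"fingers": 1},{"x": 0.4,"y": -0.95,"z": 0,"ax": 0,"ay": 0,"az": 0,"fingers": 1},{"x": 0.4,"y": -0.95,"z": 0,"ax": 0,"ay": 0,"az": 0,"fingers": 1},{"x": 0.4,"y": -0.95,"z": 0,"ax": 0,"ay": 0,"az": 0,"fingers": 1},{"x": 0.4,"y": -0.95,"z": 0,"ax": 0,"ay": 0,"az": 0,"fingers": 1},{"x": 0.4,"y": -0.95,"z": 0,"ax": 0,"ay": 0,"az": 0,"fingers": 1},{"x": 0.4,"y": -0.9,"z": 0,"ax": 0,"ay": 0,"az": 0,"fingers": 1},{"x": 0.4,"y": -0.87,"z": 0,"ax": 0,"ay": 0,"az": 0,"fingers": 1}]'

```text
time: 40.38
tool_pos: [0.6524, 0.2158, 0.1362]
eef_rot: [0.999, 0.048, -0.001, 0.0]
wrist_force: [0.2, 0.4, -3.9]
finger_gap: 0.272
gripper_force: 69.8
```

```bash
python3 - <<'E'
from g import *
to(.653,.215,.058,5.5)
E
```

```text
t 40.38 tcp [0.6524 0.2158 0.1362] yaw 5.5 gap 0.272 F [ 0.2  0.4 -3.9] grip 69.8 j6 1.06
turn shares [ 0.    0.01 -0.01]  then shift shares [0.02 0.03 2.61]
```

>>> play_rows --rows '[{"x": 0,"y": 0,"z": 0.5,"ax": 0,"ay": 0,"az": 0,"fingers": 1},{"x": 0,"y": 0,"z": 0.7,"ax": 0,"ay": 0,"az": 0,"fingers": 1},{"x": 0,"y": 0,"z": 0.7,"ax": 0,"ay": 0,"az": 0,"fingers": 1},{"x": 0,"y": 0,"z": 0.5,"ax": 0,"ay": 0,"az": 0,"fingers": 1},{"x": 0,"y": 0,"z": 0.2,"ax": 0,"ay": 0,"az": 0,"fingers": 1},{"x": 0,"y": 0,"z": 0.06,"ax": 0,"ay": 0,"az": 0,"fingers": 1},{"x": 0,"y": 0,"z": 0,"ax": 0,"ay": 0,"az": 0,"fingers": 1}]'

```text
time: 41.25
tool_pos: [0.653, 0.2147, 0.0582]
eef_rot: [0.999, 0.048, 0.001, -0.0]
wrist_force: [0.3, -0.5, -3.7]
finger_gap: 0.271
gripper_force: 70.0
```

>>> play_rows --rows '[{"x": 0,"y": 0,"z": 0.03,"ax": 0,"ay": 0,"az": 0,"fingers": 1},{"x": 0,"y": 0,"z": 0.03,"ax": 0,"ay": 0,"az": 0,"fingers": 1},{"x": 0,"y": 0,"z": 0,"ax": 0,"ay": 0,"az": 0,"fingers": 1}]'

```text
time: 41.62
tool_pos: [0.6525, 0.2146, 0.0555]
eef_rot: [0.999, 0.048, 0.0, 0.0]
wrist_force: [-0.8, 0.2, -5.9]
finger_gap: 0.27
gripper_force: 70.0
```

>>> play_rows --rows '[{"x": 0,"y": 0,"z": 0.04,"ax": 0,"ay": 0,"az": 0,"fingers": 1},{"x": 0,"y": 0,"z": 0,"ax": 0,"ay": 0,"az": 0,"fingers": 1},{"x": 0,"y": 0,"z": 0,"ax": 0,"ay": 0,"az": 0,"fingers": 1}]'

```text
time: 42.0
tool_pos: [0.6528, 0.2146, 0.0551]
eef_rot: [0.999, 0.048, 0.0, 0.0]
wrist_force: [-2.3, -1.1, 0.5]
finger_gap: 0.269
gripper_force: 70.5
```

Standing. Release and rise clear.

>>> play_rows --squeeze 50 --rows '[{"x": 0,"y": 0,"z": 0,"ax": 0,"ay": 0,"az": 0,"fingers": 0.4},{"x": 0,"y": 0,"z": 0,"ax": 0,"ay": 0,"az": 0,"fingers": 0},{"x": 0,"y": 0,"z": 0,"ax": 0,"ay": 0,"az": 0,"fingers": 0},{"x": 0,"y": 0,"z": 0,"ax": 0,"ay": 0,"az": 0,"fingers": 0},{"x": 0,"y": 0,"z": 0,"ax": 0,"ay": 0,"az": 0,"fingers": 0},{"x": 0,"y": 0,"z": -0.6,"ax": 0,"ay": 0,"az": 0,"fingers": 0},{"x": 0,"y": 0,"z": -1,"ax": 0,"ay": 0,"az": 0,"fingers": 0},{"x": 0,"y": 0,"z": -0.9,"ax": 0,"ay": 0,"az": 0,"fingers": 0},{"x": 0,"y": 0,"z": 0,"ax": 0,"ay": 0,"az": 1,"fingers": 0},{"x": 0,"y": 0,"z": 0,"ax": 0,"ay": 0,"az": 0,"fingers": 0}]'

```text
time: 43.25
tool_pos: [0.6529, 0.2148, 0.1309]
eef_rot: [1.0, -0.002, 0.001, -0.0]
wrist_force: [-0.2, -0.7, -0.4]
finger_gap: 1.002
gripper_force: 0.0
```

```bash
python3 - <<'E'
from g import *
gauge(); to(.588,.0128,.035,-.4)
blob('scene',115,lo=.04,hi=.08,box=(.5,.67,-.1,.1))
blob('top',115,lo=.04,hi=.08,box=(.5,.67,-.1,.1))
blob('scene',60,lo=.04,hi=.08,box=(.4,.6,-.1,.1))
E
```

```text
wrist 0.116 2924 [652.1 213.8] [39.9 23. ] 5.3 [0.1232 0.1341 0.1352]
wrist 0.08 13114 [652.  213.7] [ 49.2 118.3] 5.1 [0.0906 0.0925 0.1346]
top 0.116 265 [649.6 212.9] [39.2 21.7] 6.5 [0.1316 0.1338 0.1358]
top 0.08 1935 [649.3 213. ] [ 49.6 119.6] 5.0 [0.087  0.0925 0.1343]
scene 0.116 400 [653.7 215. ] [36.8 24.6] 4.9 [0.118  0.1329 0.1357]
scene 0.08 2320 [651.6 214.2] [ 50.1 121.4] 4.2 [0.0853 0.0931 0.1343]
t 43.4 tcp [0.6524 0.2145 0.1293] yaw -0.2 gap 1.002 F [-1.2  0.7 -0.7] grip 0.0 j6 0.96
turn shares [0.   0.   0.04]  then shift shares [-2.1   6.74  3.14]
scene 258 [611.2  14.3] [50.2 18.9] 88.1 z [0.0424 0.0548 0.0596]
top 616 [586.3  12.5] [45.3 63.7] 89.9 z [0.0403 0.0561 0.06  ]
scene 463 [491.2  14.5] [52.1 50.4] 1.6 z [0.0425 0.0629 0.0679]
```

>>> play_rows --rows '[{"x": -0.35,"y": 0.97,"z": 0,"ax": 0,"ay": 0,"az": 0.04,"fingers": 0},{"x": -0.35,"y": 0.97,"z": 0,"ax": 0,"ay": 0,"az": 0,"fingers": 0},{"x": -0.35,"y": 0.97,"z": 0,"ax": 0,"ay": 0,"az": 0,"fingers": 0},{"x": -0.35,"y": 0.97,"z": 0,"ax": 0,"ay": 0,"az": 0,"fingers": 0},{"x": -0.35,"y": 0.97,"z": 0,"ax": 0,"ay": 0,"az": 0,"fingers": 0},{"x": -0.35,"y": 0.97,"z": 0.3,"ax": 0,"ay": 0,"az": 0,"fingers": 0},{"x": 0,"y": 0.92,"z": 0.9,"ax": 0,"ay": 0,"az": 0,"fingers": 0},{"x": 0,"y": 0,"z": 0.9,"ax": 0,"ay": 0,"az": 0,"fingers": 0},{"x": 0,"y": 0,"z": 0.9,"ax": 0,"ay": 0,"az": 0,"fingers": 0},{"x": 0,"y": 0,"z": 0,"ax": 0,"ay": 0,"az": 0,"fingers": 0}]'

```text
time: 44.8
tool_pos: [0.5861, 0.0124, 0.0369]
eef_rot: [1.0, -0.004, -0.002, 0.001]
wrist_force: [0.8, 0.3, -0.0]
finger_gap: 1.003
gripper_force: 0.0
```

```bash
python3 - <<'E'
from g import *
blob('wrist',115,lo=.04,hi=.08,box=(.5,.67,-.1,.1))
to(.588,.0128,-.004,-.4)
E
```

```text
wrist 9542 [587.4  12.6] [48.2 65.3] 89.5 z [0.0402 0.0572 0.0591]
t 44.85 tcp [0.5874 0.0126 0.039 ] yaw -0.5 gap 1.0 F [-0.2 -0.3  0.3] grip 0.0 j6 1.2
turn shares [ 0.01  0.01 -0.01]  then shift shares [ 0.02 -0.01  1.43]
```

>>> play_rows --squeeze 50 --rows '[{"x": 0,"y": 0,"z": 0.6,"ax": 0,"ay": 0,"az": 0,"fingers": 0},{"x": 0,"y": 0,"z": 0.6,"ax": 0,"ay": 0,"az": 0,"fingers": 0},{"x": 0,"y": 0,"z": 0.22,"ax": 0,"ay": 0,"az": 0,"fingers": 0},{"x": 0,"y": 0,"z": 0,"ax": 0,"ay": 0,"az": 0,"fingers": 0.3},{"x": 0,"y": 0,"z": 0,"ax": 0,"ay": 0,"az": 0,"fingers": 1},{"x": 0,"y": 0,"z": 0,"ax": 0,"ay": 0,"az": 0,"fingers": 1},{"x": 0,"y": 0,"z": 0,"ax": 0,"ay": 0,"az": 0,"fingers": 1},{"x": 0,"y": 0,"z": 0,"ax": 0,"ay": 0,"az": 0,"fingers": 1},{"x": 0,"y": 0,"z": 0,"ax": 0,"ay": 0,"az": 0,"fingers": 1}]'

```text
time: 45.98
tool_pos: [0.5885, 0.0131, -0.0023]
eef_rot: [1.0, -0.004, 0.001, -0.0]
wrist_force: [-0.5, 1.9, 5.9]
finger_gap: 0.549
gripper_force: 54.1
```

>>> play_rows --rows '[{"x": 0,"y": 0,"z": -0.5,"ax": 0,"ay": 0,"az": 0,"fingers": 1},{"x": 0,"y": 0,"z": -0.8,"ax": 0,"ay": 0,"az": 0,"fingers": 1},{"x": 0,"y": 0,"z": -0.4,"ax": 0,"ay": 0,"az": 0,"fingers": 1},{"x": 0,"y": 0.9,"z": 0,"ax": 0,"ay": 0,"az": 0,"fingers": 1},{"x": 0,"y": 0.9,"z": 0,"ax": 0,"ay": 0,"az": 0,"fingers": 1},{"x": 0,"y": 0.9,"z": 0,"ax": 0,"ay": 0,"az": 0,"fingers": 1},{"x": 0,"y": 0.9,"z": 0,"ax": 0,"ay": 0,"az": 0,"fingers": 1},{"x": 0,"y": 0.9,"z": 0,"ax": 0,"ay": 0,"az": 0,"fingers": 1},{"x": 0,"y": 0.9,"z": 0,"ax": 0,"ay": 0,"az": 0,"fingers": 1},{"x": 0,"y": 0.9,"z": 0,"ax": 0,"ay": 0,"az": 0,"fingers": 1},{"x": 0,"y": 0.9,"z": 0,"ax": 0,"ay": 0,"az": 0,"fingers": 1}]'

```text
time: 47.35
tool_pos: [0.5855, -0.2038, 0.0473]
eef_rot: [1.0, -0.004, -0.001, -0.0]
wrist_force: [-0.5, -0.8, -1.2]
finger_gap: 0.549
gripper_force: 53.5
```

```bash
python3 - <<'E'
from g import *
to(.588,-.28,-.028,-.4)
blob('wrist',115,lo=.04,hi=.15,smin=120)
E
```

```text
t 47.35 tcp [ 0.5855 -0.2038  0.0473] yaw -0.5 gap 0.549 F [-0.5 -0.8 -1.2] grip 53.5 j6 1.57
turn shares [-0.    0.01 -0.02]  then shift shares [0.1  2.54 2.51]
wrist 16682 [ 584.7 -203.6] [49.6 65.2] 89.3 z [0.089  0.1018 0.1085]
```

>>> play_rows --rows '[{"x": 0.1,"y": 0.9,"z": 0,"ax": 0,"ay": 0,"az": 0,"fingers": 1},{"x": 0,"y": 0.9,"z": 0,"ax": 0,"ay": 0,"az": 0,"fingers": 1},{"x": 0,"y": 0.7,"z": 0,"ax": 0,"ay": 0,"az": 0,"fingers": 1},{"x": 0,"y": 0,"z": 0.5,"ax": 0,"ay": 0,"az": 0,"fingers": 1},{"x": 0,"y": 0,"z": 0.7,"ax": 0,"ay": 0,"az": 0,"fingers": 1},{"x": 0,"y": 0,"z": 0.6,"ax": 0,"ay": 0,"az": 0,"fingers": 1},{"x": 0,"y": 0,"z": 0.5,"ax": 0,"ay": 0,"az": 0,"fingers": 1},{"x": 0,"y": 0,"z": 0.14,"ax": 0,"ay": 0,"az": 0,"fingers": 1},{"x": 0,"y": 0,"z": 0,"ax": 0,"ay": 0,"az": 0,"fingers": 1}]'

```text
time: 48.52
tool_pos: [0.5884, -0.2781, -0.0254]
eef_rot: [1.0, -0.004, -0.0, 0.0]
wrist_force: [-0.2, 0.6, -1.9]
finger_gap: 0.549
gripper_force: 53.5
```

>>> play_rows --rows '[{"x": 0,"y": 0,"z": 0.06,"ax": 0,"ay": 0,"az": 0,"fingers": 1},{"x": 0,"y": 0,"z": 0.05,"ax": 0,"ay": 0,"az": 0,"fingers": 1},{"x": 0,"y": 0,"z": 0,"ax": 0,"ay": 0,"az": 0,"fingers": 1}]'

```text
time: 48.9
tool_pos: [0.5884, -0.2781, -0.0286]
eef_rot: [1.0, -0.004, 0.0, 0.0]
wrist_force: [0.1, 0.5, -0.7]
finger_gap: 0.551
gripper_force: 53.5
```

>>> play_rows --rows '[{"x": 0,"y": 0,"z": 0.05,"ax": 0,"ay": 0,"az": 0,"fingers": 1},{"x": 0,"y": 0,"z": 0.04,"ax": 0,"ay": 0,"az": 0,"fingers": 1},{"x": 0,"y": 0,"z": 0,"ax": 0,"ay": 0,"az": 0,"fingers": 1}]'

```text
time: 49.28
tool_pos: [0.5886, -0.2783, -0.0303]
eef_rot: [1.0, -0.004, 0.0, 0.0]
wrist_force: [-1.5, 2.7, 6.0]
finger_gap: 0.55
gripper_force: 54.1
```

On the tray floor. Release, rise and go back for green.

>>> play_rows --rows '[{"x": 0,"y": 0,"z": 0,"ax": 0,"ay": 0,"az": 0,"fingers": 0.3},{"x": 0,"y": 0,"z": 0,"ax": 0,"ay": 0,"az": 0,"fingers": 0},{"x": 0,"y": 0,"z": 0,"ax": 0,"ay": 0,"az": 0,"fingers": 0},{"x": 0,"y": 0,"z": 0,"ax": 0,"ay": 0,"az": 0,"fingers": 0},{"x": 0,"y": 0,"z": -0.6,"ax": 0,"ay": 0,"az": 0,"fingers": 0},{"x": 0,"y": 0,"z": -1,"ax": 0,"ay": 0,"az": 0,"fingers": 0},{"x": 0,"y": 0,"z": -1,"ax": 0,"ay": 0,"az": 0,"fingers": 0},{"x": -0.5,"y": -0.9,"z": -0.3,"ax": 0,"ay": 0,"az": 0,"fingers": 0},{"x": -0.5,"y": -0.9,"z": 0,"ax": 0,"ay": 0,"az": 0,"fingers": 0},{"x": -0.5,"y": -0.9,"z": 0,"ax": 0,"ay": 0,"az": 0,"fingers": 0},{"x": -0.5,"y": -0.9,"z": 0,"ax": 0,"ay": 0,"az": 0,"fingers": 0},{"x": -0.5,"y": -0.9,"z": 0,"ax": 0,"ay": 0,"az": 0,"fingers": 0}]'

```text
time: 50.78
tool_pos: [0.5145, -0.1418, 0.0573]
eef_rot: [1.0, -0.004, 0.001, 0.0]
wrist_force: [0.9, 0.8, 1.1]
finger_gap: 1.002
gripper_force: 0.0
```

```bash
python3 - <<'E'
from g import *
blob('top',115,lo=.01,hi=.08,box=(.5,.67,-.42,-.15))
to(.4957,.0125,.05,-.4)
E
```

```text
top none 0
t 50.83 tcp [ 0.5136 -0.1396  0.0574] yaw -0.4 gap 0.999 F [ 2.2  1.  -0.4] grip 0.0 j6 1.45
turn shares [-0.01 -0.02 -0.01]  then shift shares [-0.63 -5.07  0.25]
```

>>> play_rows --rows '[{"x": -0.1,"y": -0.85,"z": 0,"ax": 0,"ay": 0,"az": 0,"fingers": 0},{"x": -0.1,"y": -0.85,"z": 0,"ax": 0,"ay": 0,"az": 0,"fingers": 0},{"x": -0.1,"y": -0.85,"z": 0,"ax": 0,"ay": 0,"az": 0,"fingers": 0},{"x": -0.1,"y": -0.85,"z": 0,"ax": 0,"ay": 0,"az": 0,"fingers": 0},{"x": -0.1,"y": -0.85,"z": 0,"ax": 0,"ay": 0,"az": 0,"fingers": 0},{"x": -0.1,"y": -0.82,"z": 0.2,"ax": 0,"ay": 0,"az": 0,"fingers": 0},{"x": 0,"y": 0,"z": 0,"ax": 0,"ay": 0,"az": 0,"fingers": 0},{"x": 0,"y": 0,"z": 0,"ax": 0,"ay": 0,"az": 0,"fingers": 0}]'

```text
time: 51.82
tool_pos: [0.4983, 0.0095, 0.0506]
eef_rot: [1.0, -0.004, 0.001, -0.0]
wrist_force: [0.5, -0.4, -0.2]
finger_gap: 0.999
gripper_force: 0.0
```

```bash
python3 - <<'E'
from g import *
blob('wrist',60,lo=.04,hi=.08,box=(.4,.6,-.1,.1))
blob('top',115,lo=.01,hi=.08,box=(.5,.67,-.42,-.15))
to(.4957,.0125,-.003,-.4)
c=cap('scene');save(c,'pics/s8.png',(120,110,420,330),2.5)
E
```

```text
wrist 8813 [495.4  12.3] [47.7 64.7] 89.6 z [0.0402 0.0639 0.067 ]
top 949 [ 586.4 -279. ] [49.7 63.4] 89.8 z [0.0155 0.0277 0.0318]
t 51.92 tcp [0.4981 0.0092 0.0502] yaw -0.5 gap 1.0 F [ 0.1 -1.  -0.4] grip 0.0 j6 1.14
turn shares [ 0.   -0.01 -0.03]  then shift shares [-0.08 -0.11  1.77]
```

View pics/s8.png

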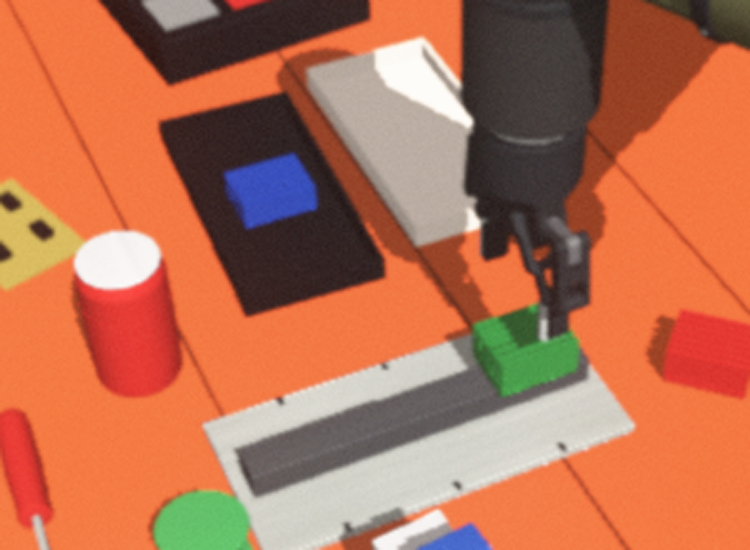

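Blue lies flat in the black tray at crop (270,190), and green is still on the rail. Grip green.

>>> play_rows --squeeze 50 --rows '[{"x": -0.08,"y": -0.11,"z": 0.6,"ax": 0,"ay": 0,"az": 0,"fingers": 0},{"x": 0,"y": 0,"z": 0.6,"ax": 0,"ay": 0,"az": 0,"fingers": 0},{"x": 0,"y": 0,"z": 0.55,"ax": 0,"ay": 0,"az": 0,"fingers": 0},{"x": 0,"y": 0,"z": 0,"ax": 0,"ay": 0,"az": 0,"fingers": 0.3},{"x": 0,"y": 0,"z": 0,"ax": 0,"ay": 0,"az": 0,"fingers": 1},{"x": 0,"y": 0,"z": 0,"ax": 0,"ay": 0,"az": 0,"fingers": 1},{"x": 0,"y": 0,"z": 0,"ax": 0,"ay": 0,"az": 0,"fingers": 1},{"x": 0,"y": 0,"z": 0,"ax": 0,"ay": 0,"az": 0,"fingers": 1},{"x": 0,"y": 0,"z": 0,"ax": 0,"ay": 0,"az": 0,"fingers": 1}]'

```text
time: 53.1
tool_pos: [0.496, 0.0133, -0.0022]
eef_rot: [1.0, -0.004, 0.001, -0.0]
wrist_force: [0.1, 1.6, 4.3]
finger_gap: 0.553
gripper_force: 53.9
```

>>> play_rows --rows '[{"x": 0,"y": 0,"z": -0.5,"ax": 0,"ay": 0,"az": 0,"fingers": 1},{"x": 0,"y": 0,"z": -0.8,"ax": 0,"ay": 0,"az": 0,"fingers": 1},{"x": 0,"y": 0,"z": -0.4,"ax": 0,"ay": 0,"az": 0,"fingers": 1},{"x": -0.2,"y": 0.9,"z": 0,"ax": 0,"ay": 0,"az": 0,"fingers": 1},{"x": -0.2,"y": 0.9,"z": 0,"ax": 0,"ay": 0,"az": 0,"fingers": 1},{"x": -0.2,"y": 0.9,"z": 0,"ax": 0,"ay": 0,"az": 0,"fingers": 1},{"x": -0.2,"y": 0.9,"z": 0,"ax": 0,"ay": 0,"az": 0,"fingers": 1},{"x": -0.2,"y": 0.9,"z": 0,"ax": 0,"ay": 0,"az": 0,"fingers": 1},{"x": -0.2,"y": 0.9,"z": 0,"ax": 0,"ay": 0,"az": 0,"fingers": 1},{"x": -0.2,"y": 0.9,"z": 0,"ax": 0,"ay": 0,"az": 0,"fingers": 1},{"x": -0.2,"y": 0.9,"z": 0,"ax": 0,"ay": 0,"az": 0,"fingers": 1},{"x": -0.2,"y": 0.9,"z": 0,"ax": 0,"ay": 0,"az": 0,"fingers": 1}]'

```text
time: 54.6
tool_pos: [0.4387, -0.2301, 0.0478]
eef_rot: [1.0, -0.004, -0.0, -0.0]
wrist_force: [0.3, 0.4, -1.8]
finger_gap: 0.553
gripper_force: 53.4
```

```bash
python3 - <<'E'
from g import *
to(.437,-.295,-.025,-.4)
blob('wrist',60,lo=.04,hi=.15,smin=100)
E
```

```text
t 54.6 tcp [ 0.4387 -0.2301  0.0478] yaw -0.5 gap 0.553 F [ 0.3  0.4 -1.8] grip 53.4 j6 1.64
turn shares [-0.    0.01 -0.02]  then shift shares [-0.04  2.16  2.43]
wrist 18390 [ 437.9 -228.1] [91.1 65.6] 89.3 z [0.0897 0.1104 0.117 ]
```

>>> play_rows --rows '[{"x": 0,"y": 0.9,"z": 0,"ax": 0,"ay": 0,"az": 0,"fingers": 1},{"x": 0,"y": 0.8,"z": 0,"ax": 0,"ay": 0,"az": 0,"fingers": 1},{"x": 0,"y": 0.45,"z": 0,"ax": 0,"ay": 0,"az": 0,"fingers": 1},{"x": 0,"y": 0,"z": 0.5,"ax": 0,"ay": 0,"az": 0,"fingers": 1},{"x": 0,"y": 0,"z": 0.7,"ax": 0,"ay": 0,"az": 0,"fingers": 1},{"x": 0,"y": 0,"z": 0.6,"ax": 0,"ay": 0,"az": 0,"fingers": 1},{"x": 0,"y": 0,"z": 0.5,"ax": 0,"ay": 0,"az": 0,"fingers": 1},{"x": 0,"y": 0,"z": 0.17,"ax": 0,"ay": 0,"az": 0,"fingers": 1},{"x": 0,"y": 0,"z": 0.05,"ax": 0,"ay": 0,"az": 0,"fingers": 1},{"x": 0,"y": 0,"z": 0,"ax": 0,"ay": 0,"az": 0,"fingers": 1}]'

```text
time: 55.9
tool_pos: [0.4392, -0.2941, -0.0269]
eef_rot: [1.0, -0.004, 0.0, 0.0]
wrist_force: [0.1, -0.8, -1.8]
finger_gap: 0.554
gripper_force: 53.5
```

>>> play_rows --rows '[{"x": 0,"y": 0,"z": 0.05,"ax": 0,"ay": 0,"az": 0,"fingers": 1},{"x": 0,"y": 0,"z": 0.04,"ax": 0,"ay": 0,"az": 0,"fingers": 1},{"x": 0,"y": 0,"z": 0,"ax": 0,"ay": 0,"az": 0,"fingers": 1}]'

```text
time: 56.28
tool_pos: [0.4388, -0.2939, -0.0302]
eef_rot: [1.0, -0.004, 0.0, 0.0]
wrist_force: [0.1, -1.0, -1.9]
finger_gap: 0.554
gripper_force: 53.5
```

>>> play_rows --rows '[{"x": 0,"y": 0,"z": 0.05,"ax": 0,"ay": 0,"az": 0,"fingers": 1},{"x": 0,"y": 0,"z": 0,"ax": 0,"ay": 0,"az": 0,"fingers": 1},{"x": 0,"y": 0,"z": 0,"ax": 0,"ay": 0,"az": 0,"fingers": 1}]'

```text
time: 56.65
tool_pos: [0.4391, -0.2942, -0.0302]
eef_rot: [1.0, -0.004, 0.0, 0.001]
wrist_force: [-2.7, 1.9, 7.0]
finger_gap: 0.554
gripper_force: 54.3
```

>>> play_rows --rows '[{"x": 0,"y": 0,"z": 0,"ax": 0,"ay": 0,"az": 0,"fingers": 0.3},{"x": 0,"y": 0,"z": 0,"ax": 0,"ay": 0,"az": 0,"fingers": 0},{"x": 0,"y": 0,"z": 0,"ax": 0,"ay": 0,"az": 0,"fingers": 0},{"x": 0,"y": 0,"z": 0,"ax": 0,"ay": 0,"az": 0,"fingers": 0},{"x": 0,"y": 0,"z": -0.6,"ax": 0,"ay": 0,"az": 0,"fingers": 0},{"x": 0,"y": 0,"z": -1,"ax": 0,"ay": 0,"az": 0,"fingers": 0},{"x": 0,"y": 0,"z": -1,"ax": 0,"ay": 0,"az": 0,"fingers": 0},{"x": 0,"y": 0,"z": -1,"ax": 0,"ay": 0,"az": 0,"fingers": 0},{"x": 0,"y": -1,"z": -1,"ax": 0,"ay": 0,"az": 0,"fingers": 0},{"x": 0,"y": -1,"z": -1,"ax": 0,"ay": 0,"az": 0,"fingers": 0},{"x": 0,"y": -1,"z": -1,"ax": 0,"ay": 0,"az": 0,"fingers": 0},{"x": 0,"y": -1,"z": 0,"ax": 0,"ay": 0,"az": 0,"fingers": 0}]'

```text
time: 58.15
tool_pos: [0.441, -0.1735, 0.1709]
eef_rot: [1.0, -0.005, 0.003, 0.001]
wrist_force: [-0.0, 0.1, -0.2]
finger_gap: 1.002
gripper_force: 0.0
```

>>> play_rows --rows '[{"x": 0,"y": -1,"z": 0,"ax": 0,"ay": 0,"az": 0,"fingers": 0},{"x": 0,"y": -1,"z": 0,"ax": 0,"ay": 0,"az": 0,"fingers": 0},{"x": 0,"y": -1,"z": 0,"ax": 0,"ay": 0,"az": 0,"fingers": 0},{"x": 0,"y": -1,"z": 0,"ax": 0,"ay": 0,"az": 0,"fingers": 0},{"x": 0,"y": 0,"z": 0,"ax": 0,"ay": 0,"az": 0,"fingers": 0},{"x": 0,"y": 0,"z": 0,"ax": 0,"ay": 0,"az": 0,"fingers": 0}]'

```text
time: 58.9
tool_pos: [0.441, -0.0541, 0.1672]
eef_rot: [1.0, -0.004, 0.001, 0.0]
wrist_force: [0.4, -0.3, -0.1]
finger_gap: 0.999
gripper_force: 0.0
```

```bash
python3 - <<'E'
from g import *
to(.437,-.1,.2,-.4)
blob('top',60,lo=.01,hi=.08,box=(.35,.52,-.44,-.15)); blob('scene',60,lo=.01,hi=.08,box=(.35,.52,-.44,-.15))
blob('top',115,lo=.01,hi=.08,box=(.5,.67,-.42,-.15)); gauge()
for n in('top','scene'):
    c=cap(n); save(c,f'pics/{n}9.png')
    W=cloud(c);h=cv2.cvtColor(c['img'],cv2.COLOR_RGB2HSV)
    m=(h[...,0]>17)&(h[...,0]<32)&(h[...,1]>100)&(W[...,2]>.015)&(W[...,2]<.05)
    k,l,st,ce=cv2.connectedComponentsWithStats(m.astype(np.uint8)); print(n,[(st[i].tolist(),np.nanmedian(W[l==i],0).round(3).tolist()) for i in range(1,k) if st[i,4]>30])
E
```

```text
t 58.9 tcp [ 0.441  -0.0541  0.1672] yaw -0.5 gap 0.999 F [ 0.4 -0.3 -0.1] grip 0.0 j6 1.23
turn shares [ 0.   -0.01 -0.01]  then shift shares [-0.12  1.53 -1.09]
top 256 [ 427.7 -293.7] [46.9 40.4] 89.7 z [0.0271 0.0376 0.0402]
scene 633 [ 440.2 -292.7] [63.4 54.5] 0.3 z [0.0139 0.0351 0.0399]
top none 0
top 0.116 264 [648.5 212.7] [38.2 21.2] 6.5 [0.132  0.1339 0.1356]
top 0.08 1924 [649.6 212.9] [ 48.8 119.1] 5.6 [0.0872 0.0925 0.1345]
scene 0.116 517 [653.  214.5] [38.3 25.7] 6.4 [0.1184 0.1334 0.1361]
scene 0.08 2436 [651.3 214.1] [ 50.2 120.3] 4.9 [0.0849 0.0931 0.1348]
top []
scene [([487, 163, 15, 10, 45], [0.039, -0.074, 0.027]), ([495, 176, 12, 15, 51], [0.07, -0.015, 0.035]), ([502, 191, 10, 11, 39], [0.073, 0.014, 0.023])]
```

View pics/top9.png

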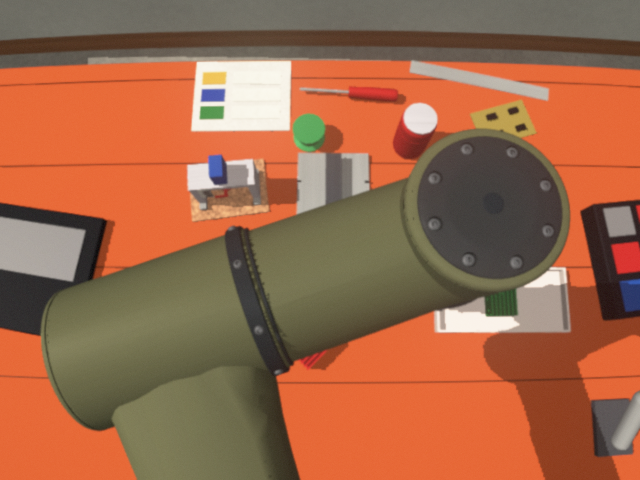

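The picture shows green in the white tray at (500,300), its top 38 mm up (4+34). The gauge is upright on its pad at (225,180), and the spool (310,132) and can (415,130) haven't moved. The earlier look showed blue flat in the black tray, and there is no gold part in view or reach. Handing in.

```bash
python3 -c "
from h import *
print(bot.close_job())"
```

```text
the job is handed in; nothing more can be done
None
```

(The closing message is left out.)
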